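# Slide the lidded tub off the ledge onto its mate

### The job

First take the stray white-capped jar out of the yellow-railed stacking bay and stand it upright in the red tray. Then push the lower tub along the bay until it is right up against the raised ledge, next draw the red-knobbed stop bolt fully back, and last slide the upper tub off the ledge, without lifting either tub, onto the lower one until all four feet have dropped into the recesses of its lid. Leave the lower tub against the ledge, the bolt back, and the other two jars where they stand.

Things in the scene. Friction and masses are not known exactly. Their poses are not given: they have to be found in the camera images.
- station: Stacking station, fixed. Origin on the table, on the centre line, directly below the ledge's front edge; +y points from the bay towards the ledge. Ledge: flat grey board, top at 66 mm, from y = 0 to 210 mm, with yellow fences 16 mm high above it, inner faces at x = +-52.5 mm (the +x fence starts at y = 40 mm, beyond the bolt). Its blue face at y = 0 is the lower tub's stop
- bay_end (a point): Point on the table in the bay where the lower tub's origin lies when the tub is right against the ledge: 60 mm short of it (station x = 0, y = -60 mm); axes as the station's. Bay: bare table from station y = 0 to -110 mm between yellow rails 15 mm high, inner faces at x = +-52.5 mm; from there to y = -173 mm the rails flare out as a funnel
- lower_tub: Lower tub: closed grey tub, blue lid, white blank tag, about 0.8 kg. Origin at the centre of its underside. 120 mm long (its y), 65 mm high; the rear part (y = -30 to +60) is 108 mm wide in x, the nose (y = -60 to -30) 76 mm; below the lid the walls stand 3 mm farther in. Its +y end faces the ledge. Starts slightly skewed, in and behind the funnel, its origin 135 to 160 mm short of bay_end
- lower_lid (a point): Centre of the lower tub's lid, on its top face, 65 mm above its underside. The lid has four square recesses 18 mm wide, 5 mm deep, at x = +-23 mm, y = -46 mm (nose) and x = +-39 mm, y = +46 mm (rear). The ledge is 1 mm higher than this face
- upper_tub: Upper tub: the same in shape and size, orange blank tag, about 0.5 kg, on the ledge between the fences, nose towards the bay. Origin at the centre of its underside (bottom of the feet), axes as the lower tub's. Its origin ends 60 mm above the lower tub's when seated
- upper_feet (a point): Same point as the upper tub's origin, between its four square feet, 12 mm wide, 8 mm high, at the same x, y as the lid's recesses. The nose feet stand closer together than the rear ones, so they slide past the rear recesses; all four drop 5 mm together only when the tub lies exactly over the lower one
- bolt_knob (a point): Red knob of the stop bolt, an upright pin 14 mm across, its top 15 mm above this point; the steel bar beneath it ends 26 mm below this point. Its x axis is the station's x axis. Sliding it towards the station's +x draws the bolt
- bolt (a joint): Travel of the stop bolt in m: 0 = shut, its tip standing in front of the upper tub's nose; 0.045 = fully back, clear of the ledge. Sliding friction about 2 N; it stays where it is left
- jar_center (a point): Stray jar standing in the bay: white, white cap, grey band, 48 mm across up to 50 mm above its underside, then a neck and cap 39 to 43 mm across, 80 mm high in all, 0.15 kg. The point is its centre, 40 mm above its underside
- red_tray: Red open tray, fixed, 140 mm (its x) by 120 mm (its y), 30 mm high, walls and floor about 4 mm thick; origin at the centre of its underside. It stands to the left or the right, the similar grey tray of tube offcuts on the other side
- offcut_tray: Grey tray of the same size full of steel tube offcuts up to 45 mm high, fixed; origin at the centre of its underside
- jar_b_center (a point): Another such jar, beyond the station: to be left alone. Point at its centre
- jar_c_center (a point): Another such jar, beyond the station: to be left alone. Point at its centre
There are look-alikes about, which are no part of the job. What is shaped like the part that bears jar_center but pink, purple or turquoise is not meant.

How it is judged:
On the way, in this order (a step that is already met when the one before it is completed fails the run):
1. the jar stands upright in the red tray, let go (x of jar_center in the frame of red_tray between -0.05 and 0.05 m and y of jar_center in the frame of red_tray between -0.04 and 0.04 m and z of jar_center in the frame of red_tray between 0.03 and 0.055 m and angle between jar_center's own z axis and vertical below 0.15 rad and contact force between the fingers and jar below 0.1 N), for 0.2 s.
2. the lower tub is pushed up against the ledge (gap under 4 mm) (y of lower_tub in the frame of station above -0.064 m and angle between lower_tub's own z axis and vertical below 0.03 rad and x of lower_tub in the frame of station between -0.006 and 0.006 m and height (world z) of lower_tub below 0.004 m), for 0.2 s.
3. the stop bolt is drawn back (over 38 mm) (value of joint bolt above 0.038 m), for 0.2 s.
4. the upper tub sits on the lower one, all four feet in the recesses (horizontal distance between upper_tub and lower_tub below 0.006 m and z of upper_tub in the frame of lower_tub between 0.058 and 0.062 m and angle between the x axis of upper_tub and the x axis of lower_tub, either way round below 0.08 rad and angle between upper_tub's own z axis and vertical below 0.025 rad), for 0.2 s.
At the end, for the whole second after the job is handed in: Jar upright in the red tray; lower tub in the bay within 10 mm of the ledge; bolt back over 38 mm; upper tub level on the lower one, all feet in the recesses (origins within 6 mm horizontally, 58 to 62 mm apart in height, yaw within 0.08 rad); tubs at rest (all of step 4 and x of jar_center in the frame of red_tray between -0.05 and 0.05 m and y of jar_center in the frame of red_tray between -0.04 and 0.04 m and z of jar_center in the frame of red_tray between 0.03 and 0.055 m and angle between jar_center's own z axis and vertical below 0.15 rad and y of lower_tub in the frame of station above -0.07 m and angle between lower_tub's own z axis and vertical below 0.03 rad and x of lower_tub in the frame of station between -0.006 and 0.006 m and height (world z) of lower_tub below 0.004 m and value of joint bolt above 0.038 m and linear speed of each of upper_tub, lower_tub below 0.02 m/s); the robot touches nothing.
It fails at once if the upper tub is lifted (over 15 mm above the ledge) (height (world z) of upper_tub above 0.081 m).
It fails at once if the lower tub is lifted (over 15 mm) (height (world z) of lower_tub above 0.015 m).
It fails at once if the upper tub is tipped (angle between upper_tub's own z axis and vertical above 0.25 rad).
It fails at once if the jar is tipped over (angle between jar_center's own z axis and vertical above 0.8 rad).
It fails at once if another jar is moved by over 30 mm (distance of any of jar_b_center, jar_c_center from where it was at the start of the episode above 0.03 m).
It also fails if it takes over 72 s, if anything falls off the work surface, if the arm or the gripper's body presses on something with over 40 N, if the wrist force passes 120 N, or if a joint passes its speed limit or range.

### The arm

A 7-joint arm with a two-finger parallel gripper is mounted at the origin on the work surface. World frame = base frame: x ahead of the robot, y to its left, z up, the work surface at z = 0. Lengths are in m, angles in rad, forces in N, time in s.
With the tool pointing down it reaches from about 0.4 to 0.875 m from the base axis. Payload 19.3 kg.
Tool frame: the origin (TCP) lies at the very end of the fingers, on their centre line; the grasp point (between the pads) lies 19 mm behind it; z points along the fingers, y is the direction in which the jaws open and shut (so a half turn about z gives the same grasp; the last joint's range is limited). The gripper opens to 85 mm and grips with 20 to 120 N. Pads are 22 mm wide; open, the fingers measure 114 mm over their backs; the gripper's body (76 mm by 85 mm) begins 54 mm behind the grasp point. The pads swing forward as they close: fully open they stand 13 mm farther back than shut.
Start: joints at [1.145, 0.521, -0.036, 1.599, 0.021, 1.021, -0.113], TCP at [0.218, -0.586, 0.231] pointing down, gripper open.
Joint ranges: [-2.91, 2.91], [-0.3, 2.13], [-1.5, 1.42], [0.17, 2.43], [-1.26, 4.41], [0.16, 1.93], [-2.52, 2.52]. Speed limits (rad/s): [1.89, 1.89, 2.39, 2.39, 3.01, 3.01, 3.01].

### API

Orientations are given as [roll, pitch, yaw] about the fixed x, y, z axes, in that order (R = Rz(yaw) Ry(pitch) Rx(roll)).
In Python, from workcell import bot gives the robot as it stands.
- The arm moves only by the tool apply_moves, never from a script. Its argument "commands" is a list of rows, each an object with "travel": the shift along the tool's x, y, z in m, a list of three; "twist": the turn, a rotation vector about the tool's x, y, z in degrees, a list of three; "claw": the finger opening in m, from 0 to 0.0854. A call has 1 to 10 rows; each row is the pose to reach, as a shift and turn from the pose commanded when the call began, along the tool's axes at that moment; what a row does not reach only later rows make up. A row lasts 1/10 s, in which the tool goes at most 50 mm and 8.59 degrees, less where a joint would pass 70% of its speed; a pose out of reach is approached as far as the arm can. A call with a gripper value outside its range is refused whole. The fingers move at their own pace and stop on an object; "force" is the grip in N (left out, the last holds). Time passes only in rows, so rows that repeat a pose let the fingers close. It gives the time, the measured TCP pose, the force and the opening at its end, in the units of the state.
- bot.observe(): the state, without advancing time (a new reading comes with each control period).
- bot.grab_frame(name): name is "scene" or "top" or "wrist"; returns a dict with "frame" (384x512x3 uint8, blue, green, red), "fx", "fy", "cx", "cy" (pixels), "dist" ([k1, k2, p1, p2, k3] as OpenCV has them; the pictures are not rectified), "pose" (4x4, takes a point from camera to world coordinates); the wrist camera has in their place "tool_from_camera" (4x4, takes a point from camera to tool coordinates, whose origin is the TCP and whose axes are the flange's). Camera axes: x right, y up, looking along -z (the intrinsics and any distortion apply to the point x, -y, -z); pixel columns grow to the right and rows downward; lengths in m; the calibration is good to about 2 mm. A picture is of the moment at which its call begins: read the wrist's pose just before it. There is no depth.
- bot.job_done(): hands the job in, once; it reports no verdict.
The state is a dict: "clock": time; "qpos": joint angles; "qd": joint speeds; "joint_efforts": joint torques, N m; "position": TCP position; "tool_rot": TCP orientation; "force": force on the tool from outside, world axes, zero at the start; "moment": the same for the moment, N m; "grip_width": finger opening in m.
Only numpy, scipy, OpenCV 4.12 (cv2) and the standard library are available. Lean on these libraries where they do the work, as an engineer would, in place of code of your own. Each camera call takes 0.05 s, during which the arm holds its last target.

## Working session

There is one attempt and no reset: what is moved stays moved. The work goes in short steps, Python scripts to look and compute and a tool call to move; the robot and the scene stay as the last step left them, time stands still between calls to the robot, and variables do not carry over. Pictures are saved under pics/ and viewed, and the job is handed in when it is done.

Besides the shell and the picture viewer there is one more tool, called after "Call:" as name(argument=value, ...) on one line, values as JSON. apply_moves: Moves the arm, as the interface text tells. Its arguments: {"type":"object","properties":{"commands":{"type":"array"},"force":{"type":"number"}},"required":["commands"]}

```bash
mkdir -p pics; ls; cat > h.py <<'E'
import numpy as np, cv2, json
from workcell import bot
from scipy.spatial.transform import Rotation as R
def state(): return bot.observe()
def grab(n,save=None):
    s=bot.observe(); f=bot.grab_frame(n)
    if n=='wrist':
        T=np.eye(4);T[:3,3]=s['position'];r=np.array(s['tool_rot'])
        T[:3,:3]=r if r.shape==(3,3) else R.from_euler('xyz',r).as_matrix()
        f['pose']=T@np.array(f['tool_from_camera'])
    f['pose']=np.array(f['pose'])
    if save:
        cv2.imwrite('pics/%s.png'%save,f['frame']); np.save('pics/%s.npy'%save,f,allow_pickle=True)
    return f
def load(s): return np.load('pics/%s.npy'%s,allow_pickle=True).item()
def K(f): return np.array([[f['fx'],0,f['cx']],[0,f['fy'],f['cy']],[0,0,1.]])
def ray(f,uv):
    uv=np.asarray(uv,float).reshape(-1,1,2)
    p=cv2.undistortPoints(uv,K(f),np.array(f['dist'],float)).reshape(-1,2)
    d=np.c_[p[:,0],-p[:,1],-np.ones(len(p))]@f['pose'][:3,:3].T
    return f['pose'][:3,3],d
def onz(f,uv,z):
    o,d=ray(f,uv); t=(z-o[2])/d[:,2]; return o+d*t[:,None]
def proj(f,P):
    P=np.asarray(P,float).reshape(-1,3); c=(P-f['pose'][:3,3])@f['pose'][:3,:3]
    c=c*[1,-1,-1]
    return cv2.projectPoints(c,np.zeros(3),np.zeros(3),K(f),np.array(f['dist'],float))[0].reshape(-1,2)
def tri(fs,uvs):
    A=np.zeros((3,3));b=np.zeros(3)
    for f,uv in zip(fs,uvs):
        o,d=ray(f,uv);d=d[0]/np.linalg.norm(d[0]);M=np.eye(3)-np.outer(d,d);A+=M;b+=M@o
    return np.linalg.solve(A,b)
E
python3 - <<'E'
from h import *
print(state())
for n in ['scene','top','wrist']:
    f=grab(n,n+'0'); print(n,f['fx'],f['dist'],f['pose'].round(3).tolist())
E
```

```text
pics
{'clock': 0.0, 'qpos': array([ 1.14476632,  0.52200679, -0.03631068,  1.59999609,  0.02119761,
        1.0210941 , -0.11281351]), 'qd': array([-0.00089204,  0.00190492,  0.00018529,  0.00093051, -0.00049613,
        0.00110264,  0.00148322]), 'joint_efforts': array([ 6.44838528e-04, -9.27101684e+01,  1.98048681e+00, -3.69917822e+01,
        1.79089140e-02,  8.32778140e-03,  7.61178853e-06]), 'position': array([ 0.21757208, -0.58555378,  0.23073468]), 'tool_rot': array([-3.14047651e+00,  8.59334046e-05,  3.55790605e-01]), 'force': array([-0.73183907, -0.21238117, -0.20459731]), 'moment': array([-0.01774285,  0.0288404 , -0.03443519]), 'grip_width': 0.08584350751422586}
scene 465.34257273609467 [-0.02472542  0.          0.          0.          0.        ] [[0.803, -0.479, 0.355, 1.062], [0.596, 0.627, -0.502, -0.704], [0.018, 0.615, 0.788, 1.224], [0.0, 0.0, 0.0, 1.0]]
top 448.9103027302747 [-0.05526805  0.          0.          0.          0.        ] [[-0.012, 0.983, -0.185, 0.278], [-1.0, -0.013, -0.003, 0.013], [-0.006, 0.185, 0.983, 1.429], [0.0, 0.0, 0.0, 1.0]]
wrist 308.36885033267794 [-0.00911667  0.          0.          0.          0.        ] [[0.348, 0.898, 0.27, 0.286], [-0.937, 0.334, 0.099, -0.56], [-0.001, -0.287, 0.958, 0.374], [0.0, 0.0, 0.0, 1.0]]
```

View pics/scene0.png

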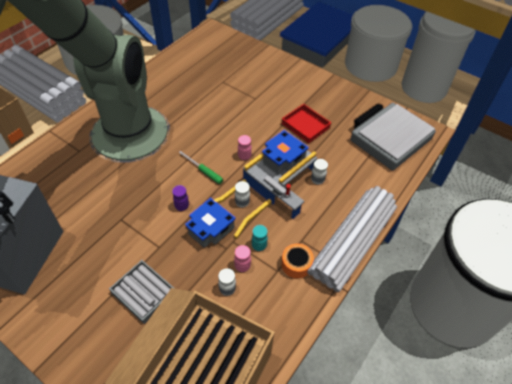

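View pics/top0.png

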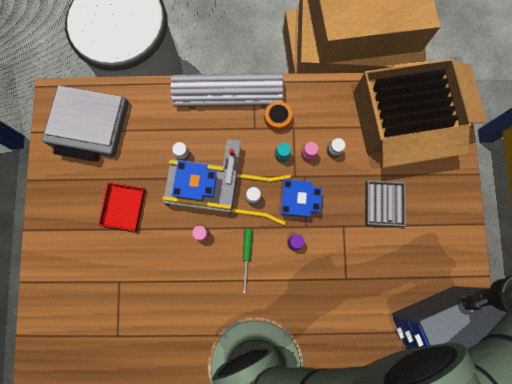

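View pics/wrist0.png

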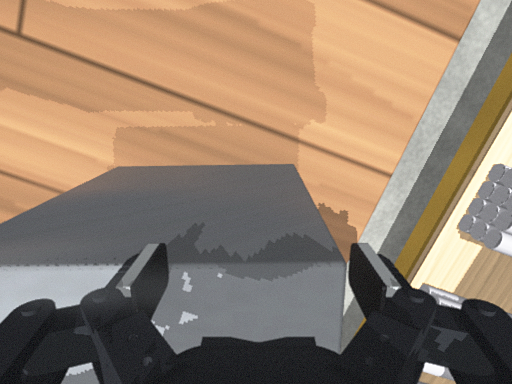

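Top view: white jars at (254,196), which stands in the yellow-railed bay, (180,150) and (337,147). Look-alikes are turquoise (284,152), pink (310,150) and (201,233), and purple (296,242). I choose (254,196) and check it in a close crop.

```bash
python3 - <<'E'
from h import *
f=load('top0');im=f['frame']
c=im[125:250,150:340];cv2.imwrite('pics/topc.png',cv2.resize(c,None,fx=4.2,fy=4.2,interpolation=cv2.INTER_CUBIC))
f=load('scene0');im=f['frame']
c=im[110:260,170:340];cv2.imwrite('pics/scc.png',cv2.resize(c,None,fx=4,fy=4,interpolation=cv2.INTER_CUBIC))
E
```

```text
(no output)
```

View pics/topc.png

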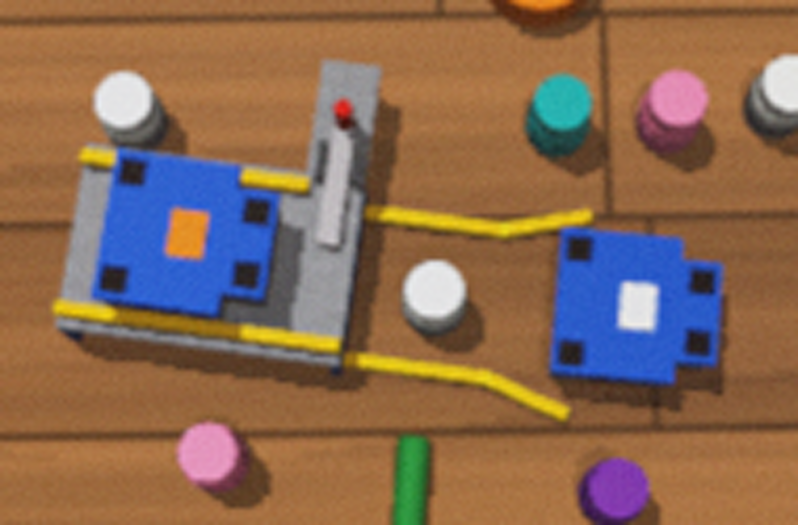

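View pics/scc.png

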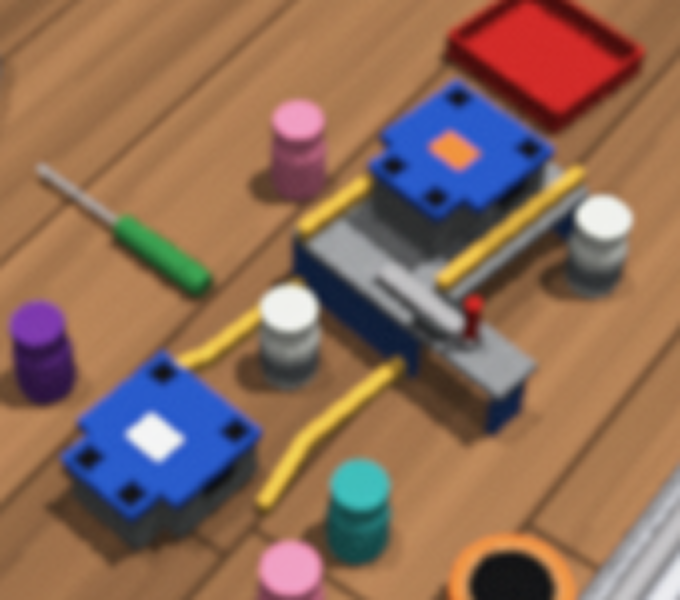

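```bash
cat > meas.py <<'E'
from h import *
def masks(im):
    h=cv2.cvtColor(im,cv2.COLOR_BGR2HSV); 
    m=lambda a,b: cv2.inRange(h,np.array(a),np.array(b))
    return dict(yellow=m((20,150,130),(34,255,255)),blue=m((105,150,110),(125,255,255)),red=m((0,200,100),(4,255,255))|m((176,200,100),(180,255,255)),white=m((0,0,170),(180,30,255)),orange=m((8,150,200),(18,255,255)))
def blobs(m,amin=8):
    n,l,s,c=cv2.connectedComponentsWithStats(m); return [(s[i,4],c[i].round(1),s[i,:4].tolist(),l==i) for i in range(1,n) if s[i,4]>=amin]
E
python3 - <<'E'
from meas import *
for n in ['top0','scene0']:
    f=load(n);M=masks(f['frame'])
    for k in M:
        for b in blobs(M[k]):
            print(n,k,b[0],b[1],b[2])
E
```

```text
top0 yellow 28 [172.4 162. ] [169, 160, 8, 5]
top0 yellow 53 [215.5 167.8] [208, 166, 16, 5]
top0 yellow 211 [264.1 177.3] [237, 174, 54, 8]
top0 yellow 226 [196.8 202.4] [162, 196, 69, 13]
top0 yellow 221 [259.2 214.9] [232, 209, 54, 16]
top0 blue 1095 [193.  180.8] [172, 161, 44, 39]
top0 blue 983 [299.9 198. ] [281, 180, 41, 36]
top0 blue 46 [423.3 335.1] [418, 325, 11, 21]
top0 red 1532 [121.7 206.7] [99, 183, 45, 49]
top0 white 4966 [113.4  27.4] [67, 0, 95, 63]
top0 white 33 [177.1  37.4] [174, 33, 7, 10]
top0 white 9 [41.7 40.6] [39, 40, 6, 2]
top0 white 296 [226.2  76.9] [171, 75, 111, 5]
top0 white 510 [226.2  83.5] [171, 81, 112, 6]
top0 white 3152 [ 82.7 114.7] [45, 86, 76, 59]
top0 white 302 [227.5  89.6] [171, 88, 111, 4]
top0 white 310 [226.6  96.3] [172, 94, 111, 5]
top0 white 12 [265.5 101. ] [260, 101, 12, 1]
top0 white 11 [196. 102.] [191, 102, 11, 1]
top0 white 132 [337.9 144.5] [332, 138, 13, 14]
top0 white 134 [178.9 148.3] [173, 142, 13, 13]
top0 white 115 [229.  169.7] [225, 156, 8, 27]
top0 white 72 [371.5 202.5] [371, 185, 2, 36]
top0 white 85 [378.2 202.9] [
[... 1635 characters left out ...]
14, 12, 10]
scene0 white 130 [154.1 278.9] [140, 266, 29, 27]
scene0 white 180 [226.3 275.6] [219, 269, 16, 14]
scene0 white 134 [148.2 284.2] [134, 272, 29, 26]
scene0 white 140 [138.3 289. ] [125, 277, 28, 25]
scene0 white 62 [135.2 295.8] [122, 283, 28, 26]
scene0 white 147 [129.9 300.6] [116, 287, 29, 28]
scene0 white 843 [376.1 368.8] [352, 340, 47, 44]
scene0 white 802 [476.6 364.2] [438, 353, 74, 27]
scene0 white 24 [405.5 356.8] [402, 354, 9, 7]
scene0 white 182 [421.3 372.8] [408, 361, 25, 23]
scene0 white 13 [434.1 361.5] [432, 360, 5, 4]
scene0 white 12 [398.3 363.7] [397, 362, 4, 4]
scene0 orange 36 [282.9 147.2] [279, 144, 9, 7]
scene0 orange 284 [297.4 256.5] [282, 243, 32, 28]
```

```bash
python3 - <<'E'
from meas import *
t=load('top0');s=load('scene0')
print('jar top',onz(t,[252.9+.5,193.4+.5],.08)[0].round(4),'scene',onz(s,[242.,187.3],.08)[0].round(4))
print('tri jar',tri([t,s],[[253.4,193.9],[242.2,187.3]]).round(4))
print('jar b',onz(t,[178.9,148.3],.08),'jar c',onz(t,[337.9,144.5],.08))
print('lower tag',onz(t,[301.6,197.7],.065)[0].round(4),onz(s,[208.4,219],.065)[0].round(4))
print('upper tag',onz(t,[194.2,180.7],.131)[0].round(4),onz(s,[283,147.5],.131)[0].round(4))
g=cv2.cvtColor(t['frame'],cv2.COLOR_BGR2GRAY)
M=masks(t['frame'])
# tub mask convexity : recess centres
h=cv2.cvtColor(t['frame'],cv2.COLOR_BGR2HSV)
for name,z,c in [('low',.065,(301,197)),('up',.131,(194,181))]:
    d=cv2.inRange(h,np.array((0,0,0)),np.array((180,255,75)))
    for b in blobs(d,5):
        if np.hypot(*(b[1]-c))<35 and b[0]<60:print(name,b[0],b[1],onz(t,b[1],z)[0].round(4))
b=max(blobs(M['red']),key=lambda b:b[0]);r=cv2.minAreaRect(np.argwhere(b[3])[:,::-1].astype(np.float32))
bx=cv2.boxPoints(r);P=onz(t,bx,.03);print('tray',P.round(3).tolist(),P.mean(0))
for nm,zz in [('yellow',0.015)]:
    for b in blobs(M[nm]):
        pts=np.argwhere(b[3])[:,::-1]; z=.015 if b[1][0]>231 else .082
        W=onz(t,pts,z); 
        if z==.015: W=W[W[:,1]>onz(t,[[266,190]],z)[0,1]]
        v=cv2.fitLine(W[:,:2].astype(np.float32),cv2.DIST_L2,0,.01,.01).ravel();print(b[1],'line',v,'yaw',np.degrees(np.arctan2(-v[0]*np.sign(v[1]),abs(v[1]))))
k=[b for b in blobs(M['red'],3)];print([(b[0],b[1],onz(t,b[1],.105)[0]) for b in k])
E
```

```text
jar top [ 0.5157 -0.0019  0.08  ] scene [ 0.5197 -0.002   0.08  ]
tri jar [ 0.5175 -0.0008  0.0766]
jar b [[0.66305356 0.22828229 0.08      ]] jar c [[ 0.66879558 -0.26784248  0.08      ]]
lower tag [ 0.5046 -0.1503  0.065 ] [ 0.5057 -0.1488  0.065 ]
upper tag [0.5486 0.1731 0.131 ] [0.5499 0.1736 0.131 ]
low 20 [287.5 184. ] [ 0.5481 -0.1081  0.065 ]
low 23 [317.  191.8] [ 0.5224 -0.1986  0.065 ]
low 21 [315.8 206.2] [ 0.4775 -0.1931  0.065 ]
low 20 [285.4 209. ] [ 0.4701 -0.0995  0.065 ]
low 10 [313.6 212.4] [ 0.4585 -0.1856  0.065 ]
low 54 [298.4 216.9] [ 0.4452 -0.1385  0.065 ]
up 32 [186.  156.9] [0.6216 0.1984 0.131 ]
up 22 [181.  165.7] [0.5947 0.2129 0.131 ]
up 24 [210.7 174.9] [0.5655 0.1243 0.131 ]
up 26 [176.5 191. ] [0.5183 0.225  0.131 ]
up 25 [208. 190.] [0.5201 0.1321 0.131 ]
up 21 [206.7 197.1] [0.499  0.1358 0.131 ]
up 5 [183. 198.] [0.4972 0.2055 0.131 ]
up 5 [190. 199.] [0.4939 0.1849 0.131 ]
tray [[0.432, 0.488, 0.03], [0.575, 0.465, 0.03], [0.549, 0.347, 0.03], [0.407, 0.373, 0.03]] [0.49084244 0.41831052 0.03      ]
[172.4 162. ] line [0.18570939 0.98260474 0.6188403  0.24730441] yaw -10.702494
[215.5 167.8] line [0.1529373  0.9882359  0.5984622  0.11390956] yaw -8.797185
[264.1 177.3] line [0.14872986 0.9888779  0.5828627  0.00227086] yaw -8.553326
[196.8 202.4] line [0.14775796 0.98902357 0.49150428 0.17055523] yaw -8.49702
[259.2 214.9] line [0.15413633 0.98804957 0.4678761  0.01035039] yaw -8.86671
[(np.int32(7), array([231.3, 151. ]), array([0.64507654, 0.06387555, 0.105     ])), (np.int32(1532), array([121.7, 206.7]), array([0.47739807, 0.39344578, 0.105     ]))]
```

```bash
cat >> h.py <<'E'
def go(p,yawdeg,s=None):
    s=s or bot.observe(); r=R.from_euler('xyz',s['tool_rot'])
    tr=r.inv().apply(np.array(p)-s['position']); rt=R.from_euler('xyz',[np.pi,0,np.radians(yawdeg)])
    tw=np.degrees((r.inv()*rt).as_rotvec()); print('travel',tr.round(4).tolist(),'twist',tw.round(2).tolist()); return tr,tw
E
python3 -c "
from h import *
go([.48,-.02,.33],81.3)"
```

```text
travel [0.443, -0.4389, -0.0988] twist [-0.04, -0.02, -60.92]
```

Call:
apply_moves(commands=[{"travel": [0,0,-0.05],"twist": [0,0,0],"claw": 0.065},{"travel": [0.1,-0.1,-0.099],"twist": [0,0,-12],"claw": 0.065},{"travel": [0.443,-0.439,-0.099],"twist": [0,0,-61],"claw": 0.065},{"travel": [0.443,-0.439,-0.099],"twist": [0,0,-61],"claw": 0.065},{"travel": [0.443,-0.439,-0.099],"twist": [0,0,-61],"claw": 0.065},{"travel": [0.443,-0.439,-0.099],"twist": [0,0,-61],"claw": 0.065},{"travel": [0.443,-0.439,-0.099],"twist": [0,0,-61],"claw": 0.065},{"travel": [0.443,-0.439,-0.099],"twist": [0,0,-61],"claw": 0.065},{"travel": [0.443,-0.439,-0.099],"twist": [0,0,-61],"claw": 0.065},{"travel": [0.443,-0.439,-0.099],"twist": [0,0,-61],"claw": 0.065}], force=40)

```text
clock: 1.15
position: [0.4058, -0.1788, 0.3205]
tool_rot: [3.141, 0.0, 1.421]
force: [1.7, -0.8, -0.2]
grip_width: 0.0648
```

```bash
python3 -c "
from h import *
go([.48,-.02,.33],81.3);print(state())"
```

```text
travel [0.1681, 0.0497, -0.0095] twist [0.01, 0.02, 0.12]
{'clock': 1.15, 'qpos': array([ 0.70613832,  0.15335583, -0.47746464,  1.91167603,  0.0794606 ,
        1.09449355,  0.04718049]), 'qd': array([-0.75658471, -0.01513316, -0.40690252, -0.0337385 ,  0.04897319,
        0.07065155, -1.19815655]), 'joint_efforts': array([ 10.51139027, -56.24053001,   0.31371899, -36.10239744,
        -0.29185466,   0.09591565,   4.85518008]), 'position': array([ 0.40577498, -0.1788421 ,  0.32051567]), 'tool_rot': array([3.14134143e+00, 3.69664551e-04, 1.42097459e+00]), 'force': array([ 1.7327281 , -0.76210599, -0.24950437]), 'moment': array([-0.0093963 , -0.10035002,  0.0217503 ]), 'grip_width': 0.06477452918977966}
```

Call:
apply_moves(commands=[{"travel": [0.15,0.045,0],"twist": [0,0,0],"claw": 0.065},{"travel": [0.15,0.045,0],"twist": [0,0,0],"claw": 0.065},{"travel": [0.15,0.045,0],"twist": [0,0,0],"claw": 0.065},{"travel": [0.15,0.045,0],"twist": [0,0,0],"claw": 0.065},{"travel": [0.15,0.045,0],"twist": [0,0,0],"claw": 0.065},{"travel": [0.15,0.045,0],"twist": [0,0,0],"claw": 0.065},{"travel": [0.15,0.045,0],"twist": [0,0,0],"claw": 0.065}])

```text
clock: 1.85
position: [0.4721, -0.0405, 0.3202]
tool_rot: [-3.141, 0.001, 1.418]
force: [-0.2, -0.7, -0.3]
grip_width: 0.0651
```

```bash
python3 -c "
from h import *
f=grab('wrist','w1');print(state()['position'],state()['tool_rot'])
print(proj(f,[[.517,-.002,.08]]))"
```

```text
[ 0.47210663 -0.04041143  0.32030992] [-3.14153955e+00  4.30220472e-04  1.41827543e+00]
[[289.45236054 122.11240235]]
```

View pics/w1.png

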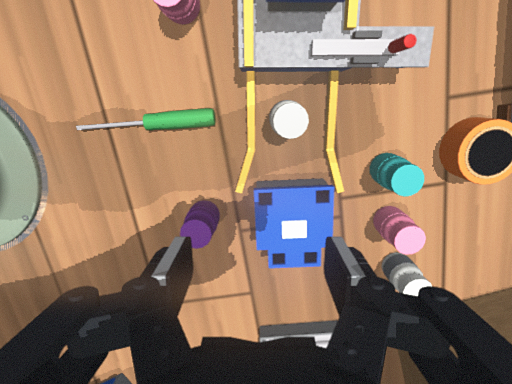

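The wrist view shows the white jar at (290,119), between the yellow rails at columns 250 and 333. The ledge front is at row 68, the knob at (405,42) and the lower tub at (294,226).

```bash
python3 - <<'E'
from meas import *
f=load('w1');im=f['frame'];M=masks(im)
for k in ['white','yellow','red','blue']:
    for b in blobs(M[k],30): print(k,b[0],b[1],b[2])
w=[b for b in blobs(M['white'],200) if np.hypot(*(b[1]-[290,119]))<15][0]
(c,r)=cv2.minEnclosingCircle(np.argwhere(w[3])[:,::-1].astype(np.float32)); print('jar',w[1],c,onz(f,w[1],.08),onz(f,c,.08))
# rails
y=M['yellow']
L=[];Rr=[]
for row in range(82,142,4):
    xs=np.where(y[row,230:350])[0]+230
    l=xs[xs<290];r=xs[xs>290]
    L.append([l.max()+1,row]);Rr.append([r.min(),row])
for E in (L,Rr):
    W=onz(f,E,.015);v=cv2.fitLine(W[:,:2].astype(np.float32),cv2.DIST_L2,0,.01,.01).ravel();print('rail',v,'yaw',np.degrees(-np.arctan2(v[0]*np.sign(v[1]),abs(v[1]))))
h=cv2.cvtColor(im,cv2.COLOR_BGR2HSV)
d=cv2.inRange(h,np.array((0,0,0)),np.array((180,255,80)))
for b in blobs(d,30):
    if abs(b[1][0]-294)<50 and 180<b[1][1]<275:print('rec',b[0],b[1],onz(f,b[1],.063)[0].round(4))
cv2.imwrite('pics/w1c.png',cv2.resize(im[0:150,225:445],None,fx=3.6,fy=3.6,interpolation=cv2.INTER_CUBIC))
E
```

```text
white 309 [240.1  33. ] [238, 0, 6, 67]
white 5700 [337.6  44.7] [253, 0, 181, 67]
white 1056 [290.  119.3] [273, 101, 36, 38]
white 1075 [ 14.3 152.3] [0, 112, 36, 78]
white 225 [108.3 124.6] [76, 121, 67, 9]
white 166 [ 19.5 204.7] [7, 195, 23, 20]
white 328 [ 11.3 226.4] [0, 210, 28, 33]
white 427 [294. 229.] [282, 220, 25, 19]
white 144 [408.1 270.6] [395, 266, 28, 12]
white 33 [159.6 277.2] [154, 276, 11, 4]
white 287 [415.5 286.3] [403, 279, 29, 17]
white 120 [321.  336.8] [303, 333, 28, 9]
white 34 [268.3 338.4] [261, 337, 18, 4]
white 49 [322.3 344.2] [316, 342, 12, 6]
yellow 62 [250.2  75.5] [247, 71, 8, 12]
blue 4165 [295.2 224.6] [256, 186, 78, 82]
jar [290.  119.3] (289.1511535644531, 119.22093200683594) [[0.51807049 0.00122263 0.08      ]] [[0.51706281 0.0014721  0.08      ]]Traceback (most recent call last):
  File "<stdin>", line 13, in <module>
    return umr_minimum(a, axis, None, out, keepdims, initial, where)
ValueError: zero-size array to reduction operation minimum which has no identity
```

```bash
sed -i 's/(20,150,130),(34,255,255)/(21,150,120),(36,255,255)/' meas.py; python3 - <<'E'
from meas import *
f=load('w1');im=f['frame']
h=cv2.cvtColor(im,cv2.COLOR_BGR2HSV)
print(h[120,[248,250,252,254,260,331,333,335]].tolist(), h[42,405])
y=cv2.inRange(h,np.array((19,170,170)),np.array((36,255,255)))
L=[];Rr=[]
for row in range(82,142,4):
    xs=np.where(y[row,230:350])[0]+230
    l=xs[xs<290];r=xs[xs>290]
    if len(l):L.append([l.max()+1,row])
    if len(r):Rr.append([r.min(),row])
for E in (L,Rr):
    W=onz(f,E,.015);v=cv2.fitLine(W[:,:2].astype(np.float32),cv2.DIST_L2,0,.01,.01).ravel();print(len(E),'rail',v,'yaw',np.degrees(-np.arctan2(v[0]*np.sign(v[1]),abs(v[1]))))
d=cv2.inRange(h,np.array((0,0,0)),np.array((180,255,80)))
for b in blobs(d,30):
    if abs(b[1][0]-294)<50 and 180<b[1][1]<275:print('rec',b[0],b[1],onz(f,b[1],.063)[0].round(4))
cv2.imwrite('pics/w1c.png',cv2.resize(im[0:150,225:445],None,fx=3.6,fy=3.6,interpolation=cv2.INTER_CUBIC))
E
```

```text
[[26, 142, 255], [25, 143, 250], [25, 143, 251], [21, 145, 237], [14, 111, 184], [25, 136, 251], [25, 139, 251], [21, 144, 236]] [  1 170 252]Traceback (most recent call last):
  File "<stdin>", line 13, in <module>
  File "h.py", line 23, in onz
    o,d=ray(f,uv); t=(z-o[2])/d[:,2]; return o+d*t[:,None]
        ~~~^^^^^^
  File "h.py", line 19, in ray
    p=cv2.undistortPoints(uv,K(f),np.array(f['dist'],float)).reshape(-1,2)
      ~~~~~~~~~~~~~~~~~~~^^^^^^^^^^^^^^^^^^^^^^^^^^^^^^^^^^^
cv2.error: OpenCV(4.12.0) /io/opencv/modules/calib3d/src/undistort.dispatch.cpp:347: error: (-215:Assertion failed) CV_IS_MAT(_src) && CV_IS_MAT(_dst) && (_src->rows == 1 || _src->cols == 1) && (_dst->rows == 1 || _dst->cols == 1) && _src->cols + _src->rows - 1 == _dst->rows + _dst->cols - 1 && (CV_MAT_TYPE(_src->type) == CV_32FC2 || CV_MAT_TYPE(_src->type) == CV_64FC2) && (CV_MAT_TYPE(_dst->type) == CV_32FC2 || CV_MAT_TYPE(_dst->type) == CV_64FC2) in function 'cvUndistortPointsInternal'
```

```bash
sed -i 's/(21,150,120),(36,255,255)/(19,115,160),(36,255,255)/; s/(0,200,100),(4,/(0,150,100),(4,/; s/(176,200,100)/(176,150,100)/' meas.py; python3 - <<'E'
from meas import *
f=load('w1');im=f['frame']
h=cv2.cvtColor(im,cv2.COLOR_BGR2HSV)
y=masks(im)['yellow']
L=[];Rr=[]
for row in range(82,142,4):
    xs=np.where(y[row,230:350])[0]+230
    l=xs[xs<290];r=xs[xs>290]
    if len(l):L.append([l.max()+1,row])
    if len(r):Rr.append([r.min(),row])
for E in (L,Rr):
    W=onz(f,E,.015);v=cv2.fitLine(W[:,:2].astype(np.float32),cv2.DIST_L2,0,.01,.01).ravel();print(len(E),'rail',v,'yaw',np.degrees(-np.arctan2(v[0]*np.sign(v[1]),abs(v[1]))))
d=cv2.inRange(h,np.array((0,0,0)),np.array((180,255,80)))
for b in blobs(d,30):
    if abs(b[1][0]-294)<50 and 180<b[1][1]<275:print('rec',b[0],b[1],onz(f,b[1],.063)[0].round(4))
cv2.imwrite('pics/w1c.png',cv2.resize(im[0:150,225:445],None,fx=3.6,fy=3.6,interpolation=cv2.INTER_CUBIC))
E
```

```text
15 rail [0.1546939  0.9879624  0.47671342 0.01583439] yaw -8.899044
15 rail [1.4984754e-01 9.8870909e-01 5.7924342e-01 1.2366544e-04] yaw -8.618091
rec 90 [322.5 194.9] [ 0.551  -0.1068  0.063 ]
rec 96 [309.9 256.9] [ 0.5243 -0.1981  0.063 ]
rec 96 [278.2 257.9] [ 0.4786 -0.1927  0.063 ]
```

View pics/w1c.png

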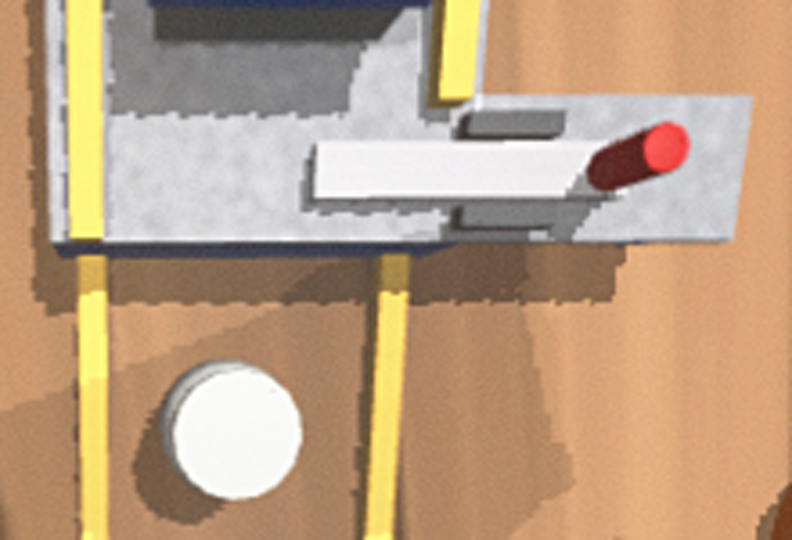

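```bash
python3 - <<'E'
from meas import *
f=load('w1');t=load('top0');s=load('scene0')
E=onz(f,[[241.7,67],[335,67],[427,67]],.066);print('edge',E.round(4).tolist())
a=np.radians(-8.75);ex=np.array([np.cos(a),np.sin(a)]);ey=np.array([-np.sin(a),np.cos(a)])
m=(np.array([.47671,.01583])@ex+np.array([.57924,.00012])@ex)/2
print('width',np.array([.57924,.00012])@ex-np.array([.47671,.01583])@ex)
o=ex*m+ey*(E[:,:2]@ey).mean();print('origin',o)
for z in(.1,.105,.11):print('knob',z,onz(f,[409.7,41.3],z),onz(t,[231.5,150.5],z))
print('tri',tri([f,t],[[409.7,41.3],[231.7,151.]]))
def st(p):return ((np.array(p)[:2]-o)@ex).round(4),((np.array(p)[:2]-o)@ey).round(4)
for n,p in dict(jar=[.5175,.0013],low=[.505,-.1503],up=[.549,.173],kn=[.645,.064],rl=[.551,-.1068],nr=[.5243,-.1981],nl=[.4786,-.1927]).items():print(n,st(p))
E
```

```text
edge [[0.4695, 0.07, 0.066], [0.5804, 0.053, 0.066], [0.6903, 0.0364, 0.066]]
width 0.10372656406530312
origin [0.53596996 0.05991911]
knob 0.1 [[0.65405584 0.06503542 0.1       ]] [[0.64803764 0.06344781 0.1       ]]
knob 0.105 [[0.65170865 0.06458176 0.105     ]] [[0.64664693 0.06325704 0.105     ]]
knob 0.11 [[0.64936146 0.0641281  0.11      ]] [[0.64525621 0.06306628 0.11      ]]
tri [0.63544449 0.06139176 0.13967361]
jar (np.float64(-0.0093), np.float64(-0.0607))
low (np.float64(0.0014), np.float64(-0.2125))
up (np.float64(-0.0043), np.float64(0.1137))
kn (np.float64(0.1071), np.float64(0.0206))
rl (np.float64(0.0402), np.float64(-0.1625))
nr (np.float64(0.0277), np.float64(-0.2568))
nl (np.float64(-0.0183), np.float64(-0.2584))
```

```bash
python3 -c "
from h import *
go([.5175,.0013,.022],81.25)"
```

```text
travel [0.0483, 0.0385, 0.2983] twist [-0.0, 0.02, 0.01]
```

Call:
apply_moves(commands=[{"travel": [0.048,0.0385,0.05],"twist": [0,0,0],"claw": 0.065},{"travel": [0.048,0.0385,0.1],"twist": [0,0,0],"claw": 0.065},{"travel": [0.048,0.0385,0.15],"twist": [0,0,0],"claw": 0.065},{"travel": [0.048,0.0385,0.2],"twist": [0,0,0],"claw": 0.065},{"travel": [0.048,0.0385,0.23],"twist": [0,0,0],"claw": 0.065},{"travel": [0.048,0.0385,0.26],"twist": [0,0,0],"claw": 0.065},{"travel": [0.048,0.0385,0.28],"twist": [0,0,0],"claw": 0.065},{"travel": [0.048,0.0385,0.298],"twist": [0,0,0],"claw": 0.065},{"travel": [0.048,0.0385,0.298],"twist": [0,0,0],"claw": 0.065},{"travel": [0.048,0.0385,0.298],"twist": [0,0,0],"claw": 0.065}])

```text
clock: 2.9
position: [0.5178, 0.002, 0.0227]
tool_rot: [-3.142, 0.0, 1.42]
force: [-0.4, 0.2, 0.4]
grip_width: 0.0652
```

Call:
apply_moves(commands=[{"travel": [0,0,0],"twist": [0,0,0],"claw": 0.04},{"travel": [0,0,0],"twist": [0,0,0],"claw": 0.04},{"travel": [0,0,0],"twist": [0,0,0],"claw": 0.04},{"travel": [0,0,0],"twist": [0,0,0],"claw": 0.04},{"travel": [0,0,0],"twist": [0,0,0],"claw": 0.04},{"travel": [0,0,0],"twist": [0,0,0],"claw": 0.04},{"travel": [0,0,0],"twist": [0,0,0],"claw": 0.04}], force=30)

```text
clock: 3.6
position: [0.5184, 0.0022, 0.0236]
tool_rot: [3.14, 0.0, 1.42]
force: [-1.2, -1.0, 6.9]
grip_width: 0.047
```

```bash
python3 -c "
from h import *
grab('wrist','w2');go([.5175,.0013,.022],81.25)"
```

```text
travel [-0.0011, -0.0007, 0.0016] twist [0.1, 0.0, 0.1]
```

View pics/w2.png

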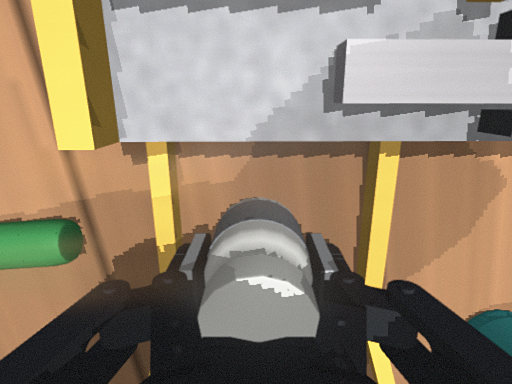

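```bash
python3 - <<'E'
from meas import *
t=load('top0');s=load('scene0')
for f in (t,s):
    b=[b for b in blobs(masks(f['frame'])['red'],400)][0]
    hull=cv2.convexHull(np.argwhere(b[3])[:,::-1].astype(np.int32)); q=cv2.approxPolyDP(hull,5,True).reshape(-1,2).astype(float)
    P=onz(f,q,.03);print(P.round(3).tolist());bx=cv2.boxPoints(cv2.minAreaRect(P[:,:2].astype(np.float32)));print(bx,bx.mean(0))
go([.5175,.0013,.2],81.25);go([.491,.418,.2],81.25)
E
```

```text
[[0.545, 0.349, 0.03], [0.411, 0.373, 0.03], [0.434, 0.485, 0.03], [0.566, 0.466, 0.03]]
[[0.41128188 0.3731865 ]
 [0.54483825 0.34878   ]
 [0.56618035 0.46556768]
 [0.43262398 0.48997417]] [0.48873112 0.4193771 ]
[[0.57, 0.46, 0.03], [0.547, 0.347, 0.03], [0.419, 0.37, 0.03], [0.445, 0.486, 0.03]]
[[0.41934592 0.36983067]
 [0.5467656  0.3438726 ]
 [0.57046145 0.46018785]
 [0.44304174 0.4861459 ]] [0.49490368 0.41500926]
travel [-0.0011, -0.0004, -0.1764] twist [0.1, 0.0, 0.1]
travel [0.4069, -0.0892, -0.1766] twist [0.1, 0.0, 0.1]
```

Tray centre is (0.491, 0.417). I'll lift and carry the jar there.

Call:
apply_moves(commands=[{"travel": [0,0,-0.03],"twist": [0,0,0],"claw": 0.04},{"travel": [0,0,-0.08],"twist": [0,0,0],"claw": 0.04},{"travel": [0,0,-0.13],"twist": [0,0,0],"claw": 0.04},{"travel": [0,0,-0.18],"twist": [0,0,0],"claw": 0.04},{"travel": [0.03,-0.007,-0.18],"twist": [0,0,0],"claw": 0.04},{"travel": [0.08,-0.018,-0.18],"twist": [0,0,0],"claw": 0.04},{"travel": [0.13,-0.029,-0.18],"twist": [0,0,0],"claw": 0.04},{"travel": [0.18,-0.04,-0.18],"twist": [0,0,0],"claw": 0.04},{"travel": [0.23,-0.051,-0.18],"twist": [0,0,0],"claw": 0.04},{"travel": [0.27,-0.06,-0.18],"twist": [0,0,0],"claw": 0.04}])

```text
clock: 4.65
position: [0.4984, 0.2807, 0.2034]
tool_rot: [3.14, -0.001, 1.421]
force: [0.5, -0.1, -1.1]
grip_width: 0.0467
```

Call:
apply_moves(commands=[{"travel": [0.05,-0.01,0],"twist": [0,0,0],"claw": 0.04},{"travel": [0.09,-0.02,0],"twist": [0,0,0],"claw": 0.04},{"travel": [0.12,-0.026,0],"twist": [0,0,0],"claw": 0.04},{"travel": [0.135,-0.029,0],"twist": [0,0,0],"claw": 0.04},{"travel": [0.135,-0.029,0],"twist": [0,0,0],"claw": 0.04},{"travel": [0.135,-0.029,0],"twist": [0,0,0],"claw": 0.04}])

```text
clock: 5.25
position: [0.4907, 0.4154, 0.2026]
tool_rot: [3.141, 0.0, 1.42]
force: [0.1, -0.7, -2.3]
grip_width: 0.047
```

```bash
python3 - <<'E'
from meas import *
f=grab('wrist','w3');grab('scene','s3');go([.491,.417,.03],81.25);print(state()['position'],state()['grip_width'])
E
```

```text
travel [0.0022, -0.0006, 0.1726] twist [0.04, 0.03, 0.04]
[0.49112255 0.41481226 0.20258605] 0.046880096133122856
```

View pics/w3.png

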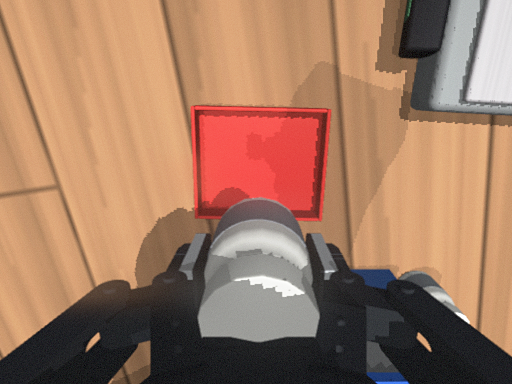

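```bash
python3 - <<'E'
from h import *
f=load('w3');P=onz(f,[[193,107],[329,109],[322,220],[197,218]],.03);print(P.round(3),P.mean(0))
E
```

```text
[[0.437 0.489 0.03 ]
 [0.57  0.467 0.03 ]
 [0.552 0.35  0.03 ]
 [0.417 0.373 0.03 ]] [0.49415085 0.41956782 0.03      ]
```

Call:
apply_moves(commands=[{"travel": [0.003,0.002,0.04],"twist": [0,0,0],"claw": 0.04},{"travel": [0.003,0.002,0.09],"twist": [0,0,0],"claw": 0.04},{"travel": [0.003,0.002,0.13],"twist": [0,0,0],"claw": 0.04},{"travel": [0.003,0.002,0.15],"twist": [0,0,0],"claw": 0.04},{"travel": [0.003,0.002,0.165],"twist": [0,0,0],"claw": 0.04},{"travel": [0.003,0.002,0.171],"twist": [0,0,0],"claw": 0.04},{"travel": [0.003,0.002,0.173],"twist": [0,0,0],"claw": 0.04},{"travel": [0.003,0.002,0.173],"twist": [0,0,0],"claw": 0.04}])

```text
clock: 6.15
position: [0.4933, 0.4192, 0.0302]
tool_rot: [3.141, -0.001, 1.42]
force: [-0.3, 0.3, -1.3]
grip_width: 0.0473
```

Call:
apply_moves(commands=[{"travel": [0,0,0],"twist": [0,0,0],"claw": 0.055},{"travel": [0,0,0],"twist": [0,0,0],"claw": 0.07},{"travel": [0,0,0],"twist": [0,0,0],"claw": 0.07},{"travel": [0,0,0],"twist": [0,0,0],"claw": 0.07},{"travel": [0,0,0],"twist": [0,0,0],"claw": 0.07},{"travel": [0,0,-0.03],"twist": [0,0,0],"claw": 0.07},{"travel": [0,0,-0.08],"twist": [0,0,0],"claw": 0.07},{"travel": [0,0,-0.13],"twist": [0,0,0],"claw": 0.07},{"travel": [0,0,-0.18],"twist": [0,0,0],"claw": 0.07},{"travel": [0,0,-0.18],"twist": [0,0,0],"claw": 0.07}])

```text
clock: 7.15
position: [0.4944, 0.4212, 0.2162]
tool_rot: [3.136, -0.007, 1.42]
force: [0.6, 0.2, 0.2]
grip_width: 0.0702
```

```bash
python3 - <<'E'
from meas import *
f=grab('wrist','w4');f=grab('scene','s4');cv2.imwrite('pics/s4c.png',cv2.resize(f['frame'][90:190,230:350],None,fx=4,fy=4))
E
```

```text
(no output)
```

View pics/w4.png

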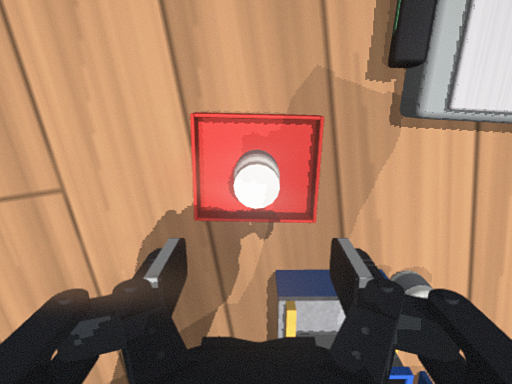

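View pics/s4c.png

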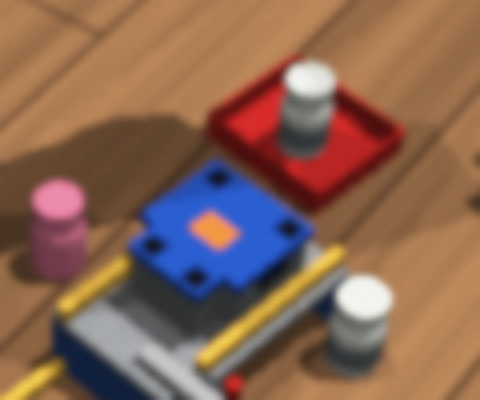

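The jar is upright in the red tray (wrist view (257,185)). Next I go behind the lower tub's nose.

```bash
cat >> h.py <<'E'
O=np.array([.53597,.05992]);A=np.radians(-8.75);EX=np.array([np.cos(A),np.sin(A)]);EY=np.array([-np.sin(A),np.cos(A)])
def sw(x,y,z): return np.r_[O+EX*x+EY*y,z]
def ws(p): return np.array([(np.array(p)[:2]-O)@EX,(np.array(p)[:2]-O)@EY,p[2]])
E
python3 -c "
from h import *
print(ws(state()['position']))
go(sw(.001,-.315,.216),81.25)"
```

```text
[-0.096925    0.34856303  0.21044213]
travel [-0.6638, 0.0966, -0.0063] twist [0.09, -0.08, 0.12]
```

Call:
apply_moves(commands=[{"travel": [-0.03,0.005,-0.01],"twist": [0,0,0],"claw": 0.04},{"travel": [-0.075,0.012,-0.01],"twist": [0,0,0],"claw": 0.04},{"travel": [-0.12,0.018,-0.01],"twist": [0,0,0],"claw": 0.04},{"travel": [-0.165,0.024,-0.01],"twist": [0,0,0],"claw": 0.04},{"travel": [-0.21,0.03,-0.01],"twist": [0,0,0],"claw": 0.04},{"travel": [-0.255,0.037,-0.01],"twist": [0,0,0],"claw": 0.04},{"travel": [-0.3,0.044,-0.01],"twist": [0,0,0],"claw": 0.04},{"travel": [-0.345,0.05,-0.01],"twist": [0,0,0],"claw": 0.04},{"travel": [-0.39,0.057,-0.01],"twist": [0,0,0],"claw": 0.04},{"travel": [-0.435,0.063,-0.01],"twist": [0,0,0],"claw": 0.04}])

```text
clock: 8.25
position: [0.4891, -0.0225, 0.2182]
tool_rot: [-3.14, 0.0, 1.42]
force: [1.4, -0.1, -0.2]
grip_width: 0.0401
```

Call:
apply_moves(commands=[{"travel": [-0.045,0.007,0],"twist": [0,0,0],"claw": 0.04},{"travel": [-0.09,0.014,0],"twist": [0,0,0],"claw": 0.04},{"travel": [-0.135,0.02,0],"twist": [0,0,0],"claw": 0.04},{"travel": [-0.18,0.027,0],"twist": [0,0,0],"claw": 0.04},{"travel": [-0.21,0.032,0],"twist": [0,0,0],"claw": 0.04},{"travel": [-0.229,0.034,0],"twist": [0,0,0],"claw": 0.04},{"travel": [-0.229,0.034,0],"twist": [0,0,0],"claw": 0.04},{"travel": [-0.229,0.034,0],"twist": [0,0,0],"claw": 0.04},{"travel": [-0.229,0.034,0],"twist": [0,0,0],"claw": 0.04}])

```text
clock: 9.15
position: [0.4892, -0.2509, 0.2188]
tool_rot: [-3.141, -0.001, 1.422]
force: [-1.0, 0.1, 0.4]
grip_width: 0.0401
```

```bash
python3 -c "
from h import *
grab('wrist','w5');print(ws(state()['position']),state()['force'])
go(sw(.001,-.315,.028),81.25)"
```

```text
[ 0.00116716 -0.31431299  0.21897012] [-0.72040339 -0.4248545  -0.39185508]
travel [-0.0008, -0.0001, 0.191] twist [-0.03, -0.02, 0.22]
```

View pics/w5.png

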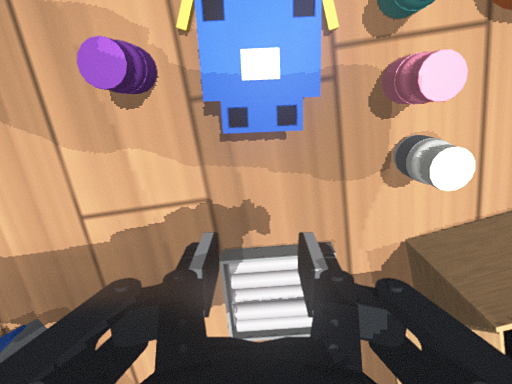

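```bash
python3 -c "
from h import *
f=load('w5')
print(proj(f,[sw(.001,-.315,.028),sw(.001,-.326,.028),sw(.001,-.304,.028),sw(-.035,-.315,.028),sw(.037,-.315,.028)]).round(0).tolist())
print([ws(p) for p in onz(f,[[222,250],[330,244]],.03)],[ws(p) for p in onz(f,[[222,132],[301,128]],.065)],[ws(p) for p in onz(f,[[238,117],[287,115]],.063)],[ws(p) for p in onz(f,[[261,64]],.065)])"
```

```text
[[258.0, 168.0], [258.0, 177.0], [258.0, 158.0], [225.0, 168.0], [290.0, 168.0]]
[array([-0.04143965, -0.41493049,  0.03      ]), array([ 0.08690145, -0.40657566,  0.03      ])] [array([-0.03320114, -0.27212077,  0.065     ]), array([ 0.0418201 , -0.26810446,  0.065     ])] [array([-0.01789071, -0.2582636 ,  0.063     ]), array([ 0.02836558, -0.256259  ,  0.063     ])] [array([ 0.0035443 , -0.21170821,  0.065     ])]
```

Call:
apply_moves(commands=[{"travel": [0,0,0.04],"twist": [0,0,0],"claw": 0.04},{"travel": [0,0,0.09],"twist": [0,0,0],"claw": 0.04},{"travel": [0,0,0.14],"twist": [0,0,0],"claw": 0.04},{"travel": [0,0,0.17],"twist": [0,0,0],"claw": 0.04},{"travel": [0,0,0.19],"twist": [0,0,0],"claw": 0.04},{"travel": [0.01,0.001,0.19],"twist": [0,0,0],"claw": 0.04},{"travel": [0.02,0.001,0.19],"twist": [0,0,0],"claw": 0.04},{"travel": [0.03,0.001,0.19],"twist": [0,0,0],"claw": 0.04},{"travel": [0.04,0.001,0.19],"twist": [0,0,0],"claw": 0.04},{"travel": [0.05,0.001,0.19],"twist": [0,0,0],"claw": 0.04}])

```text
clock: 10.2
position: [0.4983, -0.2026, 0.0305]
tool_rot: [3.14, 0.001, 1.42]
force: [-0.9, -7.5, 5.0]
grip_width: 0.0398
```

Call:
apply_moves(commands=[{"travel": [0.01,0,0],"twist": [0,0,0],"claw": 0.04},{"travel": [0.02,0,0],"twist": [0,0,0],"claw": 0.04},{"travel": [0.03,0,0],"twist": [0,0,0],"claw": 0.04},{"travel": [0.04,0,0],"twist": [0,0,0],"claw": 0.04},{"travel": [0.05,0,0],"twist": [0,0,0],"claw": 0.04}])

```text
clock: 10.7
position: [0.505, -0.1537, 0.0302]
tool_rot: [3.141, 0.002, 1.42]
force: [-4.5, -6.6, 1.9]
grip_width: 0.0403
```

```bash
python3 -c "
from h import *
print(ws(state()['position']),state()['force'])
grab('wrist','w6');grab('top','t6')"
```

```text
[ 0.0018794  -0.21584321  0.03019679] [-4.52050173 -6.55478298  1.85398851]
```

View pics/w6.png

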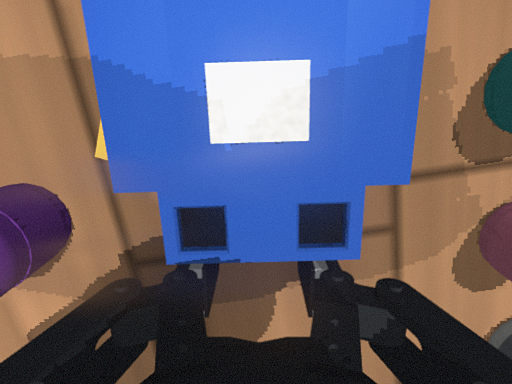

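Call:
apply_moves(commands=[{"travel": [0.01,0,0],"twist": [0,0,0],"claw": 0.04},{"travel": [0.02,0,0],"twist": [0,0,0],"claw": 0.04},{"travel": [0.03,0,0],"twist": [0,0,0],"claw": 0.04},{"travel": [0.04,0,0],"twist": [0,0,0],"claw": 0.04},{"travel": [0.05,0,0],"twist": [0,0,0],"claw": 0.04},{"travel": [0.06,0,0],"twist": [0,0,0],"claw": 0.04},{"travel": [0.068,0,0],"twist": [0,0,0],"claw": 0.04}])

```text
clock: 11.5
position: [0.5146, -0.0865, 0.0295]
tool_rot: [-3.14, 0.001, 1.42]
force: [-5.6, -7.4, 2.7]
grip_width: 0.0402
```

```bash
python3 -c "
from h import *
print(ws(state()['position']),state()['force'])
f=grab('top','t7');cv2.imwrite('pics/t7c.png',cv2.resize(f['frame'][130:240,150:340],None,fx=4,fy=4))"
```

```text
[ 0.00111591 -0.14793794  0.02950198] [-5.6297507  -7.39062001  2.73845911]
```

View pics/t7c.png

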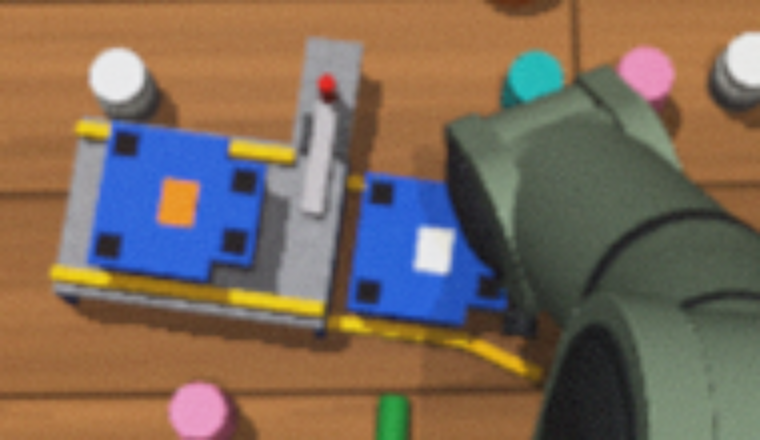

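Call:
apply_moves(commands=[{"travel": [0.004,0,0],"twist": [0,0,0],"claw": 0.04},{"travel": [0.007,0,0],"twist": [0,0,0],"claw": 0.04},{"travel": [0.01,0,0],"twist": [0,0,0],"claw": 0.04},{"travel": [0.012,0,0],"twist": [0,0,0],"claw": 0.04},{"travel": [0.014,0,0],"twist": [0,0,0],"claw": 0.04}])

```text
clock: 12.05
position: [0.5169, -0.0733, 0.0295]
tool_rot: [-3.141, 0.002, 1.419]
force: [-5.1, -7.2, 5.1]
grip_width: 0.04
```

Call:
apply_moves(commands=[{"travel": [0.001,0,0],"twist": [0,0,0],"claw": 0.04},{"travel": [0.002,0,0],"twist": [0,0,0],"claw": 0.04}])

```text
clock: 12.25
position: [0.5172, -0.0714, 0.0295]
tool_rot: [-3.141, 0.001, 1.419]
force: [-4.9, -7.4, 3.0]
grip_width: 0.04
```

Call:
apply_moves(commands=[{"travel": [0.001,0,0],"twist": [0,0,0],"claw": 0.04},{"travel": [0.002,0,0],"twist": [0,0,0],"claw": 0.04}])

```text
clock: 12.45
position: [0.5175, -0.0695, 0.0295]
tool_rot: [-3.141, 0.002, 1.419]
force: [-5.4, -13.9, 3.5]
grip_width: 0.04
```

Force is rising, so the tub has likely reached the ledge. One small press to confirm.

Call:
apply_moves(commands=[{"travel": [0.001,0,0],"twist": [0,0,0],"claw": 0.04},{"travel": [0.001,0,0],"twist": [0,0,0],"claw": 0.04}])

```text
clock: 12.65
position: [0.5174, -0.0695, 0.0295]
tool_rot: [-3.141, 0.003, 1.419]
force: [-4.8, -12.9, 4.1]
grip_width: 0.0399
```

```bash
python3 -c "
from h import *
print(ws(state()['position']),state()['force'])
f=grab('wrist','w8')"
```

```text
[ 0.00138343 -0.13076119  0.02953321] [ -4.8167889  -12.90235503   4.07180074]
```

View pics/w8.png

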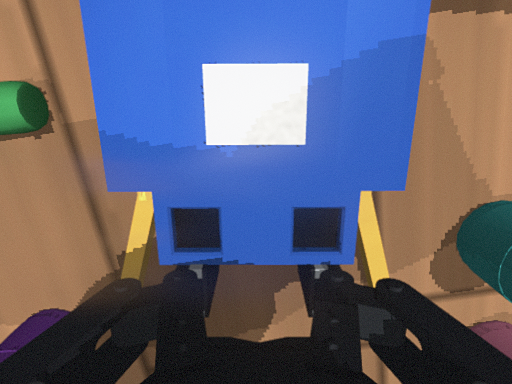

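```bash
python3 -c "
from h import *
go(sw(.04,-.06,.30),81.25)"
```

```text
travel [0.07, 0.0384, -0.2707] twist [-0.05, 0.16, 0.04]
```

Call:
apply_moves(commands=[{"travel": [-0.015,0,0],"twist": [0,0,0],"claw": 0.04},{"travel": [-0.03,0,-0.01],"twist": [0,0,0],"claw": 0.02},{"travel": [-0.03,0,-0.05],"twist": [0,0,0],"claw": 0.0},{"travel": [-0.03,0,-0.1],"twist": [0,0,0],"claw": 0.0},{"travel": [-0.01,0.01,-0.145],"twist": [0,0,0],"claw": 0.0},{"travel": [0.01,0.02,-0.185],"twist": [0,0,0],"claw": 0.0},{"travel": [0.03,0.03,-0.225],"twist": [0,0,0],"claw": 0.0},{"travel": [0.07,0.038,-0.25],"twist": [0,0,0],"claw": 0.0},{"travel": [0.07,0.038,-0.27],"twist": [0,0,0],"claw": 0.0},{"travel": [0.07,0.038,-0.27],"twist": [0,0,0],"claw": 0.0}])

```text
clock: 13.7
position: [0.5675, -0.0023, 0.3022]
tool_rot: [3.137, -0.001, 1.422]
force: [-0.1, -0.1, -0.1]
grip_width: 0.0002
```

Call:
apply_moves(commands=[{"travel": [0,0,0],"twist": [0,0,0],"claw": 0},{"travel": [0,0,0],"twist": [0,0,0],"claw": 0},{"travel": [0,0,0],"twist": [0,0,0],"claw": 0}])

```text
clock: 14.0
position: [0.566, -0.0043, 0.2985]
tool_rot: [-3.14, 0.0, 1.42]
force: [0.2, -0.3, 0.3]
grip_width: 0.0001
```

```bash
python3 -c "
from h import *
print(ws(state()['position']),state()['tool_rot'])
f=grab('wrist','w9');f=grab('top','t9');cv2.imwrite('pics/t9c.png',cv2.resize(f['frame'][130:240,150:340],None,fx=4,fy=4));grab('scene','s9')"
```

```text
[ 0.03941561 -0.05887783  0.29854229] [-3.14048498e+00  1.69168360e-04  1.41969136e+00]
```

View pics/w9.png

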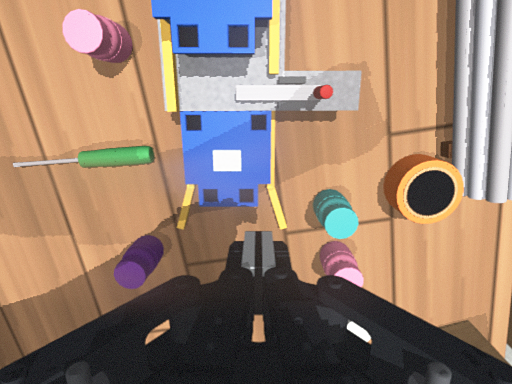

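View pics/t9c.png

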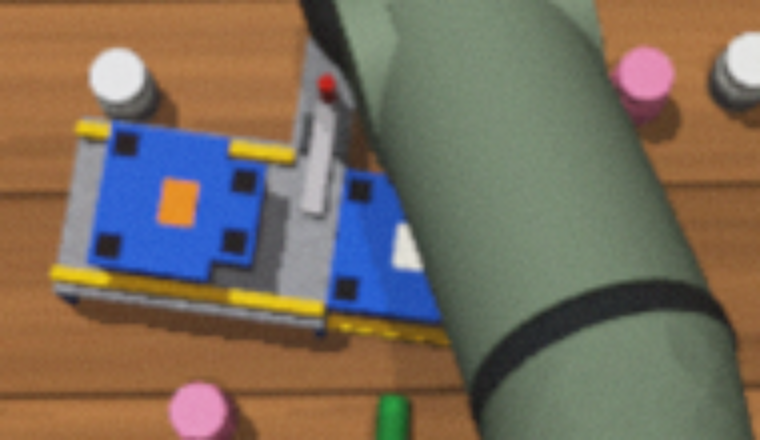

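```bash
python3 - <<'E'
from meas import *
f=load('w9');g=load('w1');t=load('top0')
cv2.imwrite('pics/w9c.png',cv2.resize(f['frame'][50:220,150:370],None,fx=3.6,fy=3.6,interpolation=cv2.INTER_CUBIC))
for b in blobs(masks(f['frame'])['red'],10):print(b[:3])
h=cv2.cvtColor(f['frame'],cv2.COLOR_BGR2HSV)
P=tri([f,g],[[326.5,92],[409.7,41.3]]);print(P,ws(P))
P=onz(f,[326.5,92.],.108)[0];print(P,ws(P))
P=onz(g,[409.7,41.3],.108)[0];print(P,ws(P))
E
```

```text
(np.int32(132), array([325.5,  91.2]), [320, 85, 12, 13])
[0.64589151 0.06346189 0.1173877 ] [0.10810338 0.0202223  0.1173877 ]
[0.64787132 0.06332719 0.108     ] [0.11008064 0.02039035 0.108     ]
[0.65030033 0.06430956 0.108     ] [0.11233194 0.02173079 0.108     ]
```

View pics/w9c.png

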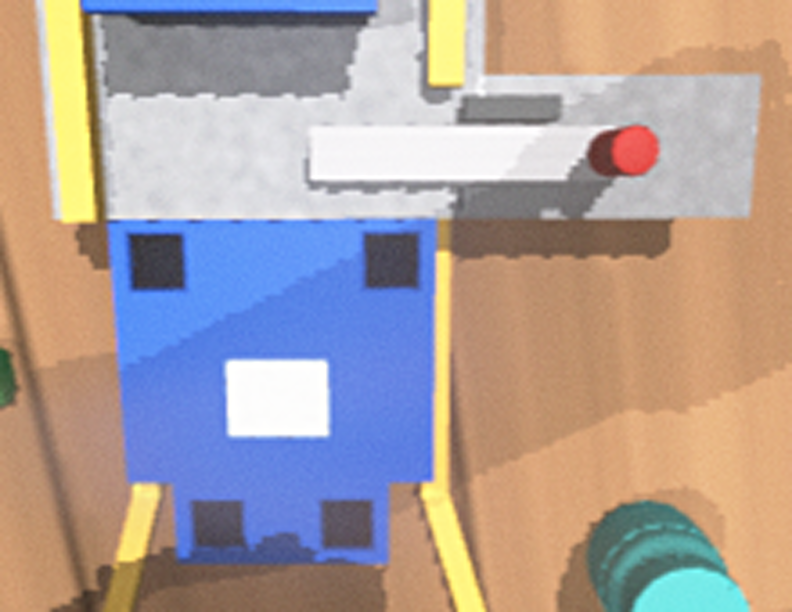

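```bash
python3 -c "
from h import *
go(sw(.062,.0207,.093),81.25)"
```

```text
travel [0.0792, 0.0227, 0.2058] twist [-0.04, 0.0, 0.12]
```

Call:
apply_moves(commands=[{"travel": [0.03,0.01,0.02],"twist": [0,0,0],"claw": 0},{"travel": [0.06,0.02,0.05],"twist": [0,0,0],"claw": 0},{"travel": [0.079,0.0225,0.09],"twist": [0,0,0],"claw": 0},{"travel": [0.079,0.0225,0.13],"twist": [0,0,0],"claw": 0},{"travel": [0.079,0.0225,0.16],"twist": [0,0,0],"claw": 0},{"travel": [0.079,0.0225,0.18],"twist": [0,0,0],"claw": 0},{"travel": [0.079,0.0225,0.195],"twist": [0,0,0],"claw": 0},{"travel": [0.079,0.0225,0.206],"twist": [0,0,0],"claw": 0},{"travel": [0.079,0.0225,0.206],"twist": [0,0,0],"claw": 0}])

```text
clock: 15.05
position: [0.6, 0.0709, 0.0923]
tool_rot: [-3.14, 0.0, 1.42]
force: [1.2, -0.2, 0.5]
grip_width: -0.0004
```

```bash
python3 -c "
from h import *
print(ws(state()['position']),state()['force'])
f=grab('wrist','w10')"
```

```text
[0.06161924 0.02055676 0.0923357 ] [ 1.22091691 -0.20603685  0.50997782]
```

View pics/w10.png

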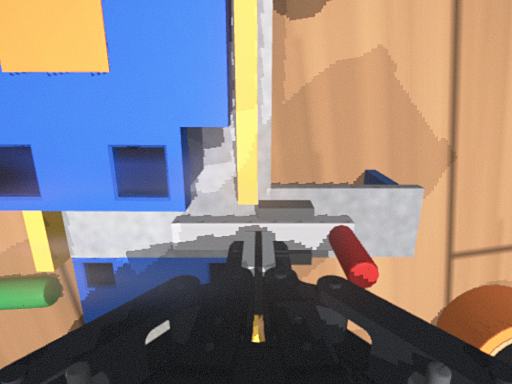

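Call:
apply_moves(commands=[{"travel": [0,0.01,0],"twist": [0,0,0],"claw": 0},{"travel": [0,0.02,0],"twist": [0,0,0],"claw": 0},{"travel": [0,0.03,0],"twist": [0,0,0],"claw": 0},{"travel": [0,0.038,0],"twist": [0,0,0],"claw": 0},{"travel": [0,0.046,0],"twist": [0,0,0],"claw": 0},{"travel": [0,0.054,0],"twist": [0,0,0],"claw": 0},{"travel": [0,0.06,0],"twist": [0,0,0],"claw": 0},{"travel": [0,0.064,0],"twist": [0,0,0],"claw": 0},{"travel": [0,0.067,0],"twist": [0,0,0],"claw": 0}])

```text
clock: 16.0
position: [0.6669, 0.0609, 0.0932]
tool_rot: [-3.141, 0.0, 1.42]
force: [-2.4, 0.6, 1.8]
grip_width: -0.0002
```

```bash
python3 -c "
from h import *
print(ws(state()['position']),state()['force'])
f=grab('wrist','w11')"
```

```text
[0.12921776 0.02087708 0.09319061] [-2.36755778  0.56465629  1.80907161]
```

View pics/w11.png

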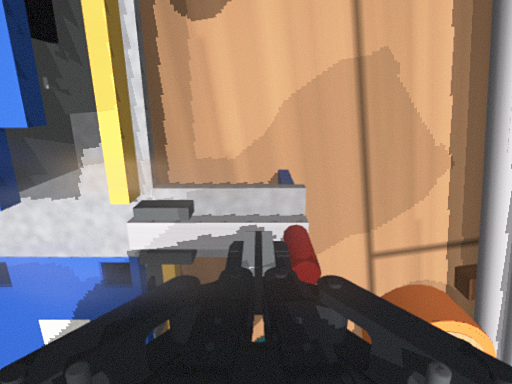

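Knob moving with about 2.4 N; continue to the stop.

Call:
apply_moves(commands=[{"travel": [0,0.002,0],"twist": [0,0,0],"claw": 0},{"travel": [0,0.004,0],"twist": [0,0,0],"claw": 0}])

```text
clock: 16.25
position: [0.6692, 0.0606, 0.093]
tool_rot: [-3.139, 0.001, 1.421]
force: [-18.9, 1.3, 8.6]
grip_width: 0.0002
```

Call:
apply_moves(commands=[{"travel": [0,0.002,0],"twist": [0,0,0],"claw": 0},{"travel": [0,0.003,0],"twist": [0,0,0],"claw": 0}])

```text
clock: 16.45
position: [0.6696, 0.0605, 0.0928]
tool_rot: [-3.133, 0.002, 1.421]
force: [-35.6, 1.9, 19.8]
grip_width: 0.0
```

Call:
apply_moves(commands=[{"travel": [0,0.001,0],"twist": [0,0,0],"claw": 0},{"travel": [0,0.002,0],"twist": [0,0,0],"claw": 0}])

```text
clock: 16.65
position: [0.6699, 0.0605, 0.0926]
tool_rot: [-3.13, 0.003, 1.422]
force: [-48.2, 2.2, 26.8]
grip_width: -0.0005
```

```bash
python3 -c "
from h import *
go(sw(.0,.225,.25),81.25)"
```

```text
travel [0.2041, -0.1333, -0.1565] twist [-0.65, 0.17, 0.21]
```

Call:
apply_moves(commands=[{"travel": [0,-0.012,0],"twist": [0,0,0],"claw": 0},{"travel": [0,-0.025,0],"twist": [0,0,0],"claw": 0.0},{"travel": [0,-0.03,-0.05],"twist": [0,0,0],"claw": 0.05},{"travel": [0,-0.035,-0.1],"twist": [0,0,0],"claw": 0.05},{"travel": [0.03,-0.05,-0.14],"twist": [0,0,0],"claw": 0.05},{"travel": [0.065,-0.07,-0.16],"twist": [0,0,0],"claw": 0.05},{"travel": [0.1,-0.09,-0.16],"twist": [0,0,0],"claw": 0.05},{"travel": [0.14,-0.11,-0.16],"twist": [0,0,0],"claw": 0.05},{"travel": [0.175,-0.13,-0.16],"twist": [0,0,0],"claw": 0.05},{"travel": [0.204,-0.137,-0.16],"twist": [0,0,0],"claw": 0.05}])

```text
clock: 17.65
position: [0.569, 0.2845, 0.2538]
tool_rot: [3.141, -0.001, 1.423]
force: [1.6, 0.6, 0.6]
grip_width: 0.0499
```

Call:
apply_moves(commands=[{"travel": [0,0,0],"twist": [0,0,0],"claw": 0.05},{"travel": [0,0,0],"twist": [0,0,0],"claw": 0.05},{"travel": [0,0,0],"twist": [0,0,0],"claw": 0.05}])

```text
clock: 17.95
position: [0.5711, 0.2807, 0.2532]
tool_rot: [3.141, 0.001, 1.419]
force: [-0.0, 0.1, 0.2]
grip_width: 0.0499
```

```bash
python3 -c "
from h import *
print(ws(state()['position']))
go(sw(.0,.225,.095),81.25)
f=grab('wrist','w12');f=grab('top','t12');cv2.imwrite('pics/t12c.png',cv2.resize(f['frame'][120:240,110:310],None,fx=4,fy=4));f=grab('scene','s12');cv2.imwrite('pics/s12c.png',cv2.resize(f['frame'][90:260,170:340],None,fx=3.5,fy=3.5))"
```

```text
[0.00118497 0.22354478 0.25324466]
travel [0.0015, -0.0012, 0.1582] twist [0.02, 0.03, 0.06]
```

View pics/t12c.png

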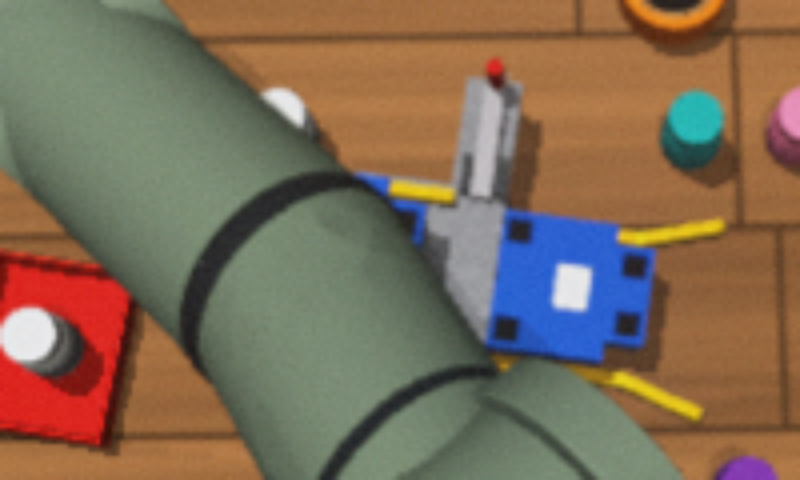

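View pics/s12c.png

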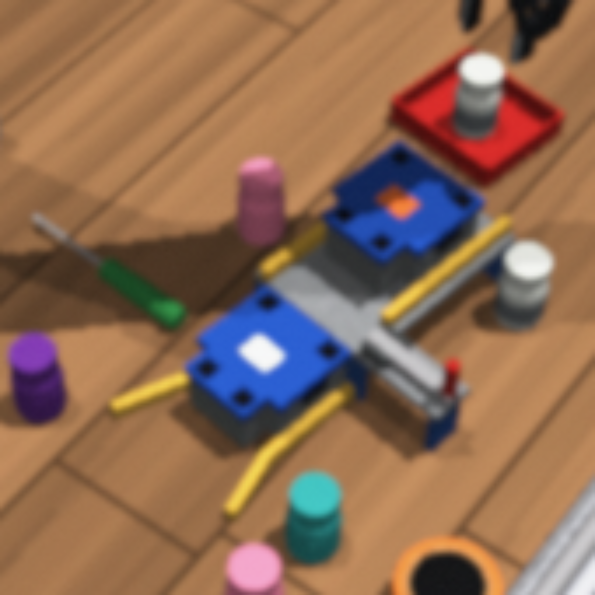

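View pics/w12.png

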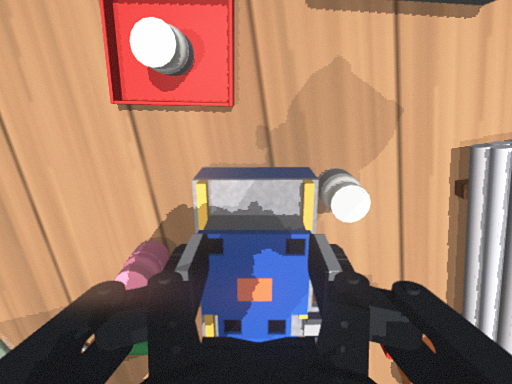

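```bash
python3 -c "
from h import *
f=load('w12')
for p,z in [((202,231),.131),((314,233),.131),((215,246),.13),((296,246),.13),((232,326),.13),((277,326),.13),((255,290),.131),((195,170),.066),((317,170),.066)]: print(p,ws(onz(f,p,z)[0]).round(4))
print(proj(f,[sw(0,.225,.131)]))"
```

```text
(202, 231) [-0.0508  0.1774  0.131 ]
(314, 233) [0.0541 0.1754 0.131 ]
(215, 246) [-0.0394  0.1614  0.13  ]
(296, 246) [0.0378 0.1615 0.13  ]
(232, 326) [-0.0254  0.0693  0.13  ]
(277, 326) [0.0215 0.0693 0.13  ]
(255, 290) [-0.0014  0.1135  0.131 ]
(195, 170) [-0.0676  0.2209  0.066 ]
(317, 170) [0.0663 0.221  0.066 ]
[[256.29537098 181.9484879 ]]
```

Call:
apply_moves(commands=[{"travel": [0.0015,-0.001,0.04],"twist": [0,0,0],"claw": 0.05},{"travel": [0.0015,-0.001,0.08],"twist": [0,0,0],"claw": 0.05},{"travel": [0.0015,-0.001,0.12],"twist": [0,0,0],"claw": 0.05},{"travel": [0.0015,-0.001,0.145],"twist": [0,0,0],"claw": 0.05},{"travel": [0.0015,-0.001,0.158],"twist": [0,0,0],"claw": 0.05},{"travel": [0.0015,-0.001,0.158],"twist": [0,0,0],"claw": 0.05},{"travel": [-0.01,-0.001,0.158],"twist": [0,0,0],"claw": 0.05},{"travel": [-0.02,-0.001,0.158],"twist": [0,0,0],"claw": 0.05},{"travel": [-0.03,-0.001,0.158],"twist": [0,0,0],"claw": 0.05},{"travel": [-0.045,-0.001,0.158],"twist": [0,0,0],"claw": 0.05}])

```text
clock: 19.1
position: [0.5632, 0.2372, 0.0962]
tool_rot: [3.14, -0.002, 1.421]
force: [-0.4, 4.4, 2.8]
grip_width: 0.0494
```

```bash
python3 -c "
from h import *
print(ws(state()['position']),state()['tool_rot'],state()['force'])
f=grab('wrist','w13')"
```

```text
[-6.92427484e-05  1.79324162e-01  9.62480467e-02] [ 3.14025932e+00 -1.56152668e-03  1.42057527e+00] [-0.3907044   4.38147259  2.78876795]
```

View pics/w13.png

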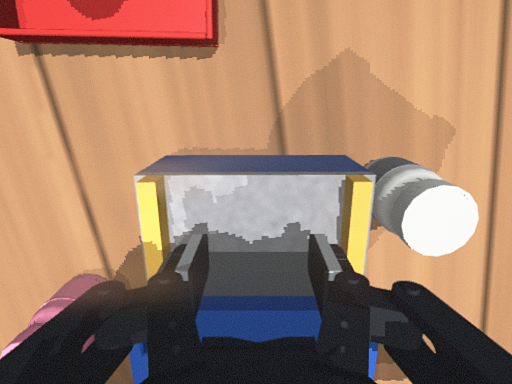

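Call:
apply_moves(commands=[{"travel": [-0.008,0,0],"twist": [0,0,0],"claw": 0.05},{"travel": [-0.016,0,0],"twist": [0,0,0],"claw": 0.05},{"travel": [-0.024,0,0],"twist": [0,0,0],"claw": 0.05},{"travel": [-0.032,0,0],"twist": [0,0,0],"claw": 0.05},{"travel": [-0.04,0,0],"twist": [0,0,0],"claw": 0.05},{"travel": [-0.048,0,0],"twist": [0,0,0],"claw": 0.05},{"travel": [-0.056,0,0],"twist": [0,0,0],"claw": 0.05},{"travel": [-0.064,0,0],"twist": [0,0,0],"claw": 0.05}])

```text
clock: 19.95
position: [0.5536, 0.1748, 0.0958]
tool_rot: [3.141, -0.002, 1.421]
force: [0.6, 5.9, 4.7]
grip_width: 0.0501
```

```bash
python3 -c "
from h import *
print(ws(state()['position']),state()['force'])
f=grab('scene','s14');cv2.imwrite('pics/s14c.png',cv2.resize(f['frame'][90:260,170:340],None,fx=3.5,fy=3.5))"
```

```text
[-4.27002725e-05  1.16223048e-01  9.58348342e-02] [0.57107354 5.94631218 4.68164864]
```

View pics/s14c.png

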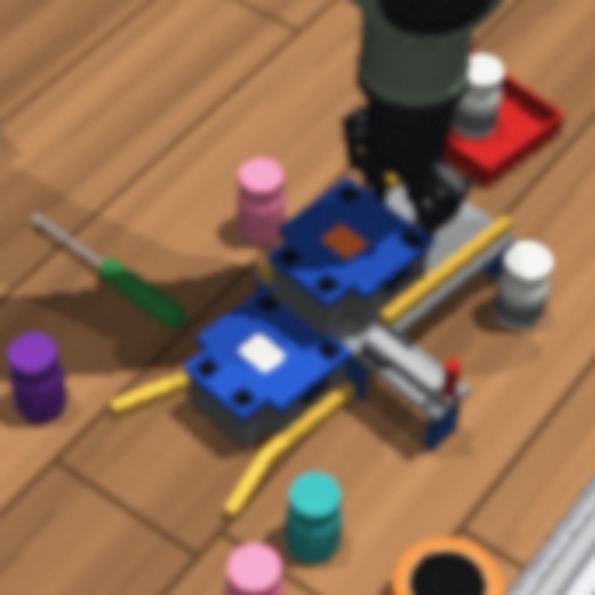

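Going well. Continue to about y = 0.046.

Call:
apply_moves(commands=[{"travel": [-0.008,0,0],"twist": [0,0,0],"claw": 0.05},{"travel": [-0.016,0,0],"twist": [0,0,0],"claw": 0.05},{"travel": [-0.024,0,0],"twist": [0,0,0],"claw": 0.05},{"travel": [-0.032,0,0],"twist": [0,0,0],"claw": 0.05},{"travel": [-0.04,0,0],"twist": [0,0,0],"claw": 0.05},{"travel": [-0.048,0,0],"twist": [0,0,0],"claw": 0.05},{"travel": [-0.056,0,0],"twist": [0,0,0],"claw": 0.05},{"travel": [-0.064,0,0],"twist": [0,0,0],"claw": 0.05},{"travel": [-0.07,0,0],"twist": [0,0,0],"claw": 0.05}])

```text
clock: 20.9
position: [0.543, 0.1051, 0.0955]
tool_rot: [3.141, -0.001, 1.421]
force: [1.0, 4.9, 3.6]
grip_width: 0.0496
```

```bash
python3 -c "
from h import *
print(ws(state()['position']),state()['force'])
f=grab('scene','s15');cv2.imwrite('pics/s15c.png',cv2.resize(f['frame'][120:260,170:340],None,fx=4,fy=4))"
```

```text
[6.62770863e-05 4.56893320e-02 9.55483749e-02] [1.01667983 4.87739734 3.61529579]
```

View pics/s15c.png

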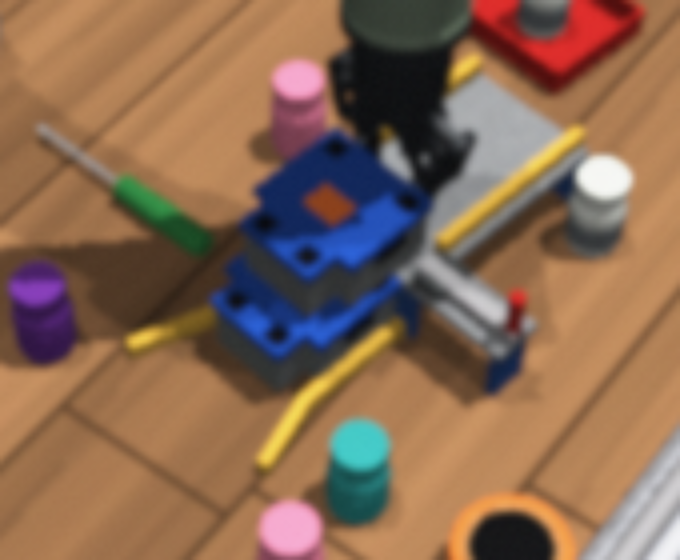

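Call:
apply_moves(commands=[{"travel": [-0.005,0,0],"twist": [0,0,0],"claw": 0.05},{"travel": [-0.01,0,0],"twist": [0,0,0],"claw": 0.05},{"travel": [-0.015,0,0],"twist": [0,0,0],"claw": 0.05},{"travel": [-0.02,0,0],"twist": [0,0,0],"claw": 0.05},{"travel": [-0.024,0,0],"twist": [0,0,0],"claw": 0.05},{"travel": [-0.027,0,0],"twist": [0,0,0],"claw": 0.05}])

```text
clock: 21.55
position: [0.5387, 0.0781, 0.0953]
tool_rot: [-3.142, -0.0, 1.421]
force: [-0.2, 4.1, -0.3]
grip_width: 0.0498
```

Call:
apply_moves(commands=[{"travel": [-0.001,0,0],"twist": [0,0,0],"claw": 0.05},{"travel": [-0.002,0,0],"twist": [0,0,0],"claw": 0.05},{"travel": [-0.003,0,0],"twist": [0,0,0],"claw": 0.05},{"travel": [-0.004,0,0],"twist": [0,0,0],"claw": 0.05}])

```text
clock: 21.95
position: [0.5381, 0.0743, 0.0952]
tool_rot: [-3.141, 0.0, 1.421]
force: [-0.2, 2.7, -1.3]
grip_width: 0.0499
```

```bash
python3 -c "
from h import *
print(ws(state()['position']),state()['force'])
f=grab('wrist','w16');f=grab('scene','s16');cv2.imwrite('pics/s16c.png',cv2.resize(f['frame'][120:260,170:340],None,fx=4,fy=4))"
```

```text
[-9.13435104e-05  1.45776172e-02  9.52079311e-02] [-0.17247157  2.66686678 -1.26534432]
```

View pics/s16c.png

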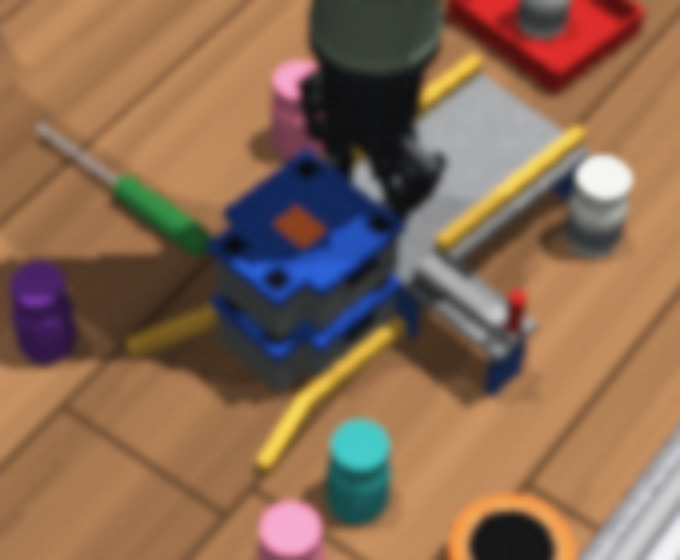

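Call:
apply_moves(commands=[{"travel": [-0.001,0,0],"twist": [0,0,0],"claw": 0.05},{"travel": [-0.0015,0,0],"twist": [0,0,0],"claw": 0.05}])

```text
clock: 22.25
position: [0.538, 0.0727, 0.0953]
tool_rot: [3.142, 0.0, 1.42]
force: [-0.0, 2.9, 0.3]
grip_width: 0.0502
```

Call:
apply_moves(commands=[{"travel": [-0.001,0,0],"twist": [0,0,0],"claw": 0.05},{"travel": [-0.001,0,0],"twist": [0,0,0],"claw": 0.05}])

```text
clock: 22.45
position: [0.5379, 0.0718, 0.0953]
tool_rot: [3.142, -0.0, 1.42]
force: [0.2, 2.0, -1.4]
grip_width: 0.0502
```

Call:
apply_moves(commands=[{"travel": [-0.001,0,0],"twist": [0,0,0],"claw": 0.05},{"travel": [-0.001,0,0],"twist": [0,0,0],"claw": 0.05}])

```text
clock: 22.65
position: [0.5377, 0.0708, 0.0953]
tool_rot: [3.142, -0.0, 1.42]
force: [-0.1, 2.4, -0.5]
grip_width: 0.0501
```

```bash
python3 -c "
from h import *
print(ws(state()['position']),state()['force'])
f=grab('wrist','w17');f=grab('scene','s17');cv2.imwrite('pics/s17c.png',cv2.resize(f['frame'][120:260,170:340],None,fx=4,fy=4))"
```

```text
[3.25452420e-05 1.10313210e-02 9.53060122e-02] [-0.10709014  2.36453163 -0.4730766 ]
```

View pics/s17c.png

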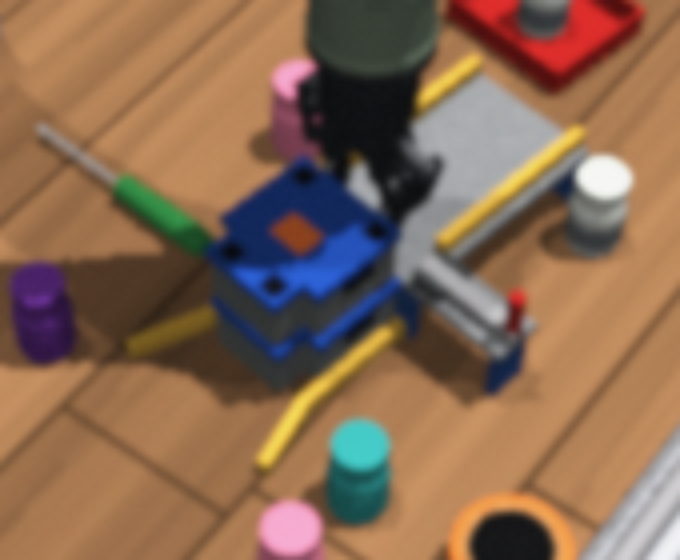

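View pics/w17.png

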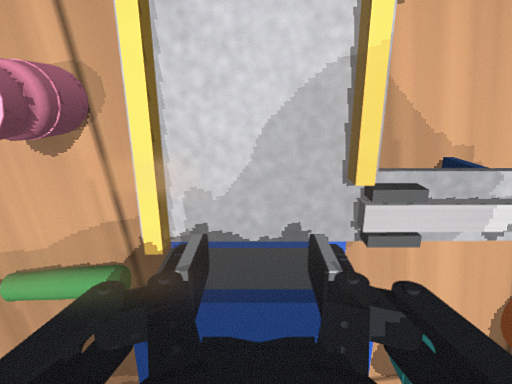

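Call:
apply_moves(commands=[{"travel": [-0.001,0,0],"twist": [0,0,0],"claw": 0.05},{"travel": [-0.001,0,0],"twist": [0,0,0],"claw": 0.05}])

```text
clock: 22.95
position: [0.5375, 0.0698, 0.0953]
tool_rot: [-3.142, -0.0, 1.42]
force: [-0.3, 2.7, 1.0]
grip_width: 0.0501
```

Call:
apply_moves(commands=[{"travel": [-0.001,0,0],"twist": [0,0,0],"claw": 0.05},{"travel": [-0.001,0,0],"twist": [0,0,0],"claw": 0.05}])

```text
clock: 23.15
position: [0.5374, 0.0688, 0.0953]
tool_rot: [3.142, 0.0, 1.42]
force: [0.2, 2.7, -0.1]
grip_width: 0.05
```

```bash
python3 - <<'E'
from meas import *
print(ws(state()['position']),state()['force'])
f=grab('scene','s18');f0=load('s12');t=grab('top','t18')
cv2.imwrite('pics/t18c.png',cv2.resize(t['frame'][130:240,170:340],None,fx=4,fy=4))
# side gap measure: orange tag & lower lid edges
for n in ['s16','s17','s18']:
    g=load(n); h=cv2.cvtColor(g['frame'],cv2.COLOR_BGR2HSV)
    m=cv2.inRange(h,np.array((3,130,90)),np.array((18,255,255)))
    for b in blobs(m,20):
        if np.hypot(*(b[1]-[244,177]))<20: print(n,b[0],b[1],ws(onz(g,b[1]+.5,.131)[0]).round(4),ws(onz(g,b[1]+.5,.125)[0]).round(4))
E
```

```text
[2.66525732e-05 8.99767909e-03 9.53138291e-02] [ 0.16089049  2.74920545 -0.14919688]
s16 59 [244.5 176.3] [-0.0008 -0.0566  0.131 ] [-0.0043 -0.0532  0.125 ]
s17 60 [243.8 178. ] [ 0.0025 -0.0627  0.131 ] [-0.001  -0.0593  0.125 ]
s18 61 [243.1 178.2] [ 0.0016 -0.0647  0.131 ] [-0.0019 -0.0614  0.125 ]
```

View pics/t18c.png

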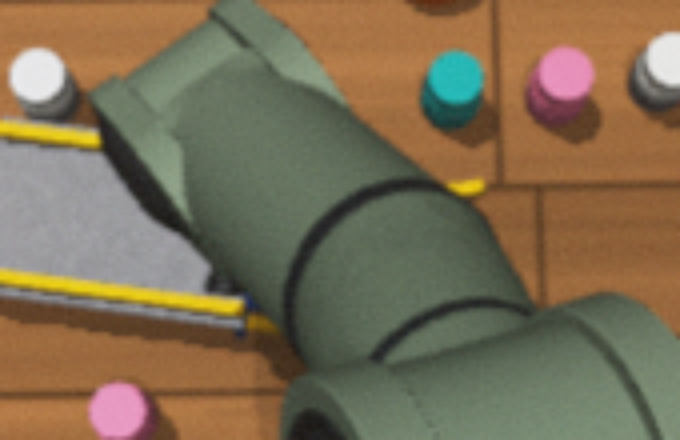

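The tag shift between s16 and s17, (+3.3, −6.1) mm for 3.5 mm of push, fits a drop of about 5–6 mm. I'll back off and check.

Call:
apply_moves(commands=[{"travel": [0.01,0,0],"twist": [0,0,0],"claw": 0.05},{"travel": [0.03,0,0],"twist": [0,0,0],"claw": 0.05},{"travel": [0.05,0,-0.02],"twist": [0,0,0],"claw": 0.05},{"travel": [0.05,0,-0.07],"twist": [0,0,0],"claw": 0.05},{"travel": [0.05,0,-0.12],"twist": [0,0,0],"claw": 0.05},{"travel": [0.03,0,-0.16],"twist": [0,0,0],"claw": 0.05},{"travel": [-0.01,0,-0.19],"twist": [0,0,0],"claw": 0.05},{"travel": [-0.06,0,-0.21],"twist": [0,0,0],"claw": 0.05},{"travel": [-0.1,0,-0.22],"twist": [0,0,0],"claw": 0.05},{"travel": [-0.14,0,-0.23],"twist": [0,0,0],"claw": 0.05}])

```text
clock: 24.25
position: [0.5159, -0.0712, 0.3263]
tool_rot: [3.141, 0.001, 1.42]
force: [1.0, 0.4, -0.7]
grip_width: 0.0505
```

Call:
apply_moves(commands=[{"travel": [-0.02,0,0],"twist": [0,0,0],"claw": 0.05},{"travel": [-0.02,0,0],"twist": [0,0,0],"claw": 0.05},{"travel": [-0.02,0,0],"twist": [0,0,0],"claw": 0.05},{"travel": [-0.02,0,0],"twist": [0,0,0],"claw": 0.05}])

```text
clock: 24.65
position: [0.5135, -0.088, 0.3252]
tool_rot: [-3.141, -0.0, 1.422]
force: [-0.7, 1.0, 0.4]
grip_width: 0.0496
```

```bash
python3 -c "
from h import *
print(ws(state()['position']),state()['force'])
f=grab('wrist','w19');f=grab('scene','s19');cv2.imwrite('pics/s19c.png',cv2.resize(f['frame'][120:260,170:340],None,fx=4,fy=4))"
```

```text
[ 0.00032934 -0.14957604  0.32515642] [-0.67240154  1.0402124   0.39362524]
```

View pics/s19c.png

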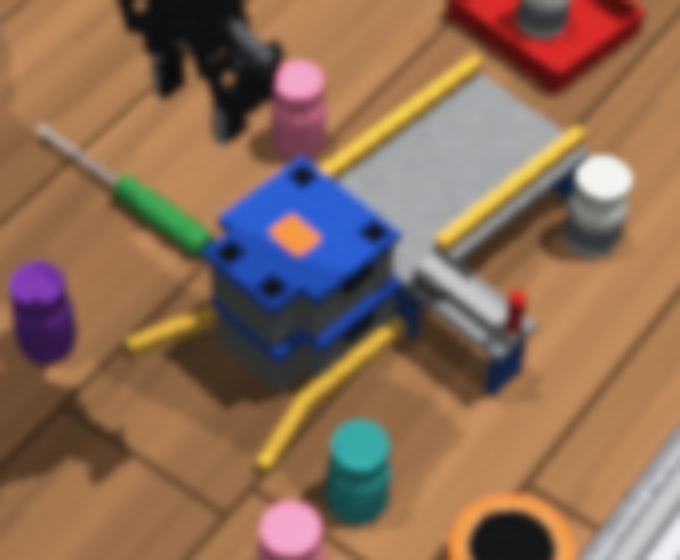

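View pics/w19.png

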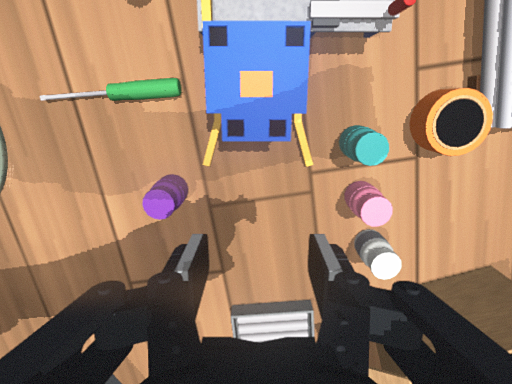

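```bash
python3 - <<'E'
from meas import *
def tag(g,near):
    h=cv2.cvtColor(g['frame'],cv2.COLOR_BGR2HSV);m=cv2.inRange(h,np.array((3,110,90)),np.array((20,255,255)))
    b=[b for b in blobs(m,20) if np.hypot(*(b[1]-near))<14]; b=max(b,key=lambda b:b[0]); return b[1]+.5,b[0]
for a,b,na,nb in [('w19','s19',(256,84),(244,179)),('w12','s12',(255,290),(283,148))]:
    A,B=load(a),load(b);p,q=tag(A,na),tag(B,nb);P=tri([A,B],[p[0],q[0]]);print(a,p,q,ws(P).round(4))
    for z in (.125,.131): print('  wrist',z,ws(onz(A,p[0],z)[0]).round(4),'scene',ws(onz(B,q[0],z)[0]).round(4))
def rec(f,c,R_):
    h=cv2.cvtColor(f['frame'],cv2.COLOR_BGR2HSV);d=cv2.inRange(h,np.array((0,0,0)),np.array((180,255,85)))
    return [(b[0],b[1]) for b in blobs(d,60) if abs(b[1][0]-c[0])<60 and abs(b[1][1]-c[1])<60]
f=load('w19');r=rec(f,(256,84),0);print(r)
for z in (.122,.128):
    for a,b in r: print(z,ws(onz(f,b+.5,z)[0]).round(4))
cv2.imwrite('pics/w19c.png',cv2.resize(f['frame'][0:180,180:420],None,fx=3.3,fy=3.3,interpolation=cv2.INTER_CUBIC))
E
```

```text
w19 (array([256.6,  84.6]), np.int32(734)) (array([243.6, 178.8]), np.int32(60)) [-0.0011 -0.0626  0.1263]
  wrist 0.125 [-0.0012 -0.0627  0.125 ] scene [-0.0016 -0.0617  0.125 ]
  wrist 0.131 [-0.0012 -0.063   0.131 ] scene [ 0.0019 -0.065   0.131 ]
w12 (array([254.7, 289.9]), np.int32(730)) (array([283.6, 147.8]), np.int32(49)) [-0.0013  0.1143  0.1317]
  wrist 0.125 [-0.0017  0.1095  0.125 ] scene [-0.0048  0.1192  0.125 ]
  wrist 0.131 [-0.0017  0.1136  0.131 ] scene [-0.0013  0.1149  0.131 ]
[(np.int32(240), array([217.1,  35.4])), (np.int32(216), array([235.2, 127.7])), (np.int32(223), array([276.9, 127.8]))]
0.122 [-0.0412 -0.0155  0.122 ]
0.122 [-0.0243 -0.1084  0.122 ]
0.122 [ 0.0219 -0.1084  0.122 ]
0.128 [-0.0405 -0.0166  0.128 ]
0.128 [-0.0238 -0.1079  0.128 ]
0.128 [ 0.0215 -0.1078  0.128 ]
```

View pics/w19c.png

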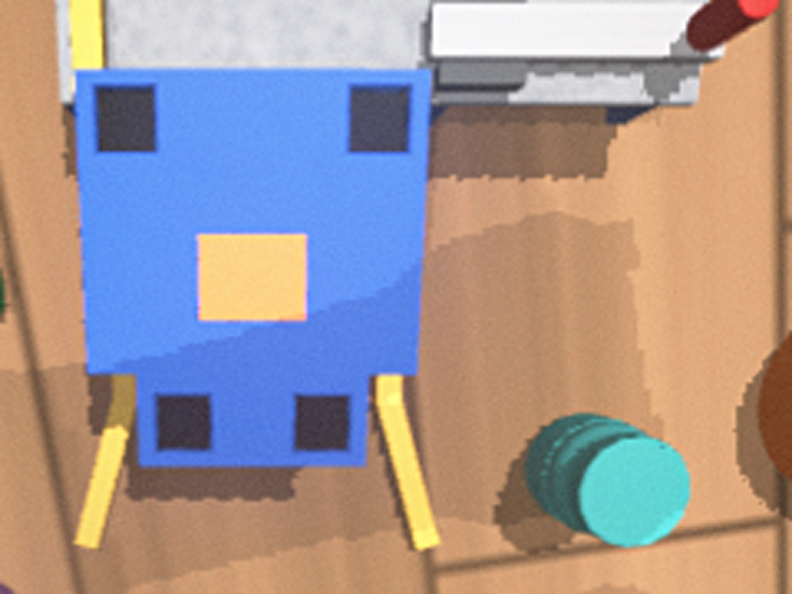

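```bash
python3 - <<'E'
from meas import *
f=load('s19')
for b in blobs(masks(f['frame'])['white'],60):
    if b[1][1]<190 and 290<b[1][0]<330: 
        print(b[:3],onz(f,b[1]+.5,.084)[0].round(3))
b=[b for b in blobs(masks(f['frame'])['red'],100)];print([x[:3] for x in b])
print(state()['force'],bot.job_done())
E
```

```text
(np.int32(78), array([307.1, 109.6]), [302, 106, 11, 8]) [0.495 0.415 0.084]
(np.int32(114), array([320.4, 164. ]), [314, 159, 14, 11]) [0.668 0.225 0.084]
[(np.int32(578), array([306.1, 124.1]), [283, 105, 48, 35])]
the job is handed in; nothing more can be done
[-0.1260821   0.31599597  0.19229628] None
```

I did all four steps in the order given and handed the job in at about 25 s of the 72 s. `job_done()` gives no verdict, so everything below is from my own checks.

**What I did**
- **Jar:** I gripped the white-capped jar from the bay, stood it in the red tray and let go.
- **Lower tub:** I pushed it with two fingers until force rose to about 13 N and a further 1 mm command moved nothing.
- **Bolt:** I pushed the knob towards +x until it hit its stop. Wrist force reached about 48 N there, below the 120 N limit.
- **Upper tub:** I pushed it flat off the ledge with light force, 2 to 6 N along the push direction.

**Last checks**
- **Jar:** its cap measures (0.495, 0.415), and the tray centre is about (0.494, 0.419). It looks upright.
- **Upper tub:** the lid measures about 126 mm high from two views, down from about 132 mm on the ledge. That is a 5.4 mm drop against 6 mm expected. Its origin is at station y ≈ -63 mm, and its lid recesses show it square to the station.
- **Lower tub:** it is hidden under the upper one, so I inferred its final position from the feet being seated. It should lie within about 6 mm of the ledge, inside the 10 mm limit.
- **Bolt:** it still shows drawn back in the last wrist and scene pictures.
- **Other jars:** both are still standing in the last pictures. I re-measured one, and it is within about 6 mm of its first position, which is near camera accuracy. I did not re-measure the other.
- **Robot:** it is clear of everything, with wrist force about zero.

**Disagreement:** my first two-view estimate of the knob height ranged from 117 to 140 mm, against about 107 mm from the dimensions. I used the dimensions, and the push worked.

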